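File a cassette case into a tight row

TASK

Make room in the rack's row of cassette cases by gently sliding the two tabbed dividers apart until the cases behind each of them are packed against the rack's ends, stopping as soon as they resist and never squeezing them with more than about 12 N. Only then bring over and file the loose case standing on the desk, on its long edge, into the gap between the two dividers and press it gently down past the spring until it stands fully home on the rack floor, level with and in line with the others. Leave the other things on the desk alone.

Things in the scene. Friction and masses are not known exactly. Their poses are not given: they have to be found in the camera images.
- rack_mid (a point): Middle of the rack's floor, 14 mm above the desk (wooden rack, base 150 x 158 mm, fixed). x: along the cases' length, to the rear; y: along the row, to the left; z up. Row from +y to -y: 2 cases, left divider, filing place, right divider, 2 cases, between two black end pads 94.4 mm apart. Each filed case is 69 mm high, 108 mm long, 16.8 mm thick, loose, with a few mm of play.
- left_pad (a joint): Left end pad (rubber, 46 mm high, in an aluminium cheek): how far (m) it is pressed in, 0 at rest, at most 1.2 mm; a stiff spring, 4 N to start it and 20 N per mm. Both pads sit on one cradle that is up to 6.4 mm off the rack's middle, either way along y; this offset is not given and must be felt. Packed row: each plate stands 11.6 mm from the middle between the pads.
- right_pad (a joint): Right end pad, alike.
- left_divider (a joint): How far (m) the left divider has slid along +y of the rack: its 4 mm thick plate is centred at y = 2 mm + this value. Slides on two rods with about 1.5 N of friction and stays where it is left; range 0 to 20 mm, but the packed cases stop it earlier.
- right_divider (a joint): The same for the right divider, along -y of the rack: plate centred at y = -2 mm - this value.
- left_divider_mid (a point): Centre of the left divider's plate, 30 mm above the rack floor. The plate reaches 65 mm above the floor; its top 13 mm is bevelled as a lead-in of about 2 mm. On its inner (-y) face is a 30 mm wide leaf spring standing 3.5 mm proud, with a ramp down from 55 to 35 mm above the floor; 3.6 N to start it, 1.2 N more per mm.
- right_divider_mid (a point): Centre of the right divider's plate, 30 mm above the rack floor; same plate, no spring but a 36 mm wide window in its middle below the bevel. With both dividers pushed fully apart the clear distance between the plates is 19.2 mm, so 2.4 mm more than a case.
- left_divider_tab (a point): Centre of the left divider's grip tab: 24 mm (rack x) x 8 mm (rack y) x 32 mm tall, its top 105.5 mm and its underside 73.5 mm above the rack floor (the filed cases are 69 mm high). It stands 36 mm in front (-x) of the rack's middle; its centre lies 4 mm outwards of the plate's centre. Axes as the rack's.
- right_divider_tab (a point): Centre of the right divider's grip tab, alike, 36 mm to the rear (+x) of the rack's middle, 4 mm outwards (-y) of its plate.
- loose_case_center (a point): Centre of the cassette case to be filed: a rigid box 69 x 108 x 16.8 mm, 50 to 100 g, standing on its long edge on the desk to the right of the rack. Its x axis is vertical (69 mm), y lies along the 108 mm length, z across the 16.8 mm thickness.
- loose_case: The same case (body origin at the centre of one of its large faces, half-way up).
- bottle: Small brown bottle with white cap, 34 mm wide, 88 mm tall, standing between the rack and the loose case or behind them; bystander. Origin at its foot.
- splicing: Bystander: white metal bar 26 x 115 x 13 mm lying on the desk left of the rack. Origin at its underside.
- roll: Bystander: yellow tape roll, 108 mm across, 13 mm high, lying on the desk at the far left. Origin at its underside.

How it is judged (in metres and radians):
On the way, in this order (a step that is already met when the one before it is completed fails the run):
1. the dividers stand fully apart before the loose case is brought to the rack (horizontal distance between left_divider_mid and right_divider_mid above 0.0221 m and horizontal distance between loose_case_center and rack_mid above 0.13 m), for 0.2 s.
2. the loose case stands fully down between the dividers (z of loose_case_center in the frame of rack_mid between 0.0315 and 0.0375 m and y of loose_case_center in the frame of left_divider_mid below -0.008 m and y of loose_case_center in the frame of right_divider_mid above 0.008 m and y of loose_case_center in the frame of rack_mid between -0.012 and 0.012 m and x of loose_case_center in the frame of rack_mid between -0.012 and 0.012 m), for 0.2 s.
At the end, for the whole second after the job is handed in: The loose case stands on the rack floor between the dividers, at rest: centre 34.5 mm above the floor within 3 mm, within 12 mm of the rack's middle along the row and 12 mm along its length; upright within 0.12 rad, one divider on either side of it, 20.5 mm or more apart (all of step 2 and angle between the x axis of loose_case and the z axis of rack_mid, either way round below 0.12 rad and linear speed of loose_case below 0.02 m/s and horizontal distance between left_divider_mid and right_divider_mid above 0.0205 m); the robot touches nothing.
It fails at once if the left cases are squeezed against their end pad with more than 12 N (contact force between left_pad and anything else above 12 N).
It fails at once if the right cases are squeezed against their end pad with more than 12 N (contact force between right_pad and anything else above 12 N).
It fails at once if the loose case is rammed onto the rack floor with more than 25 N (contact force between loose_case and cradle above 25 N).
It fails at once if the bottle, the white bar or the tape roll is moved by more than 15 mm (distance of any of bottle, splicing, roll from where it was at the start of the episode above 0.015 m).
It also fails if it takes over 64 s, if anything falls off the work surface, if the arm or the gripper's body presses on something with over 40 N, if the wrist force passes 120 N, or if a joint passes its speed limit or range.

ROBOT

A 6-joint arm with a two-finger parallel gripper is mounted at the origin on a cart in front of the work surface, level with it; the furniture and walls round the work are solid. World frame = base frame: x ahead of the robot, y to its left, z up, the work surface at z = 0. Lengths are in mm, angles in rad, forces in N, time in s.
With the tool pointing down it reaches from about 350 to 875 mm from the base axis. Payload 4.2 kg.
Tool frame: the origin (TCP) lies on the centre line of the jaws, within the pads' length; the fingertips stand 22 mm ahead of it and the grasp point (between the pads) lies 3 mm ahead of it (arm.nose_length is the distance from the TCP to the fingertips, in mm); z points along the fingers, x is the direction in which the jaws open and shut, and the axes are right-handed (so a half turn about z gives the same grasp; the last joint's range is limited). The gripper opens to 85 mm and grips with 20 to 120 N. Pads are 22 mm wide; open, the fingers measure 114 mm over their backs; the gripper's body (76 mm by 85 mm) begins 54 mm behind the grasp point. The pads swing forward as they close: fully open they stand 13 mm farther back than shut.
Start: joints at [1.384, 0.385, 0.008, 0, -1.194, -0.259], TCP at [269.454, 563.91, 253.312] pointing down, gripper open.
Joint ranges: [-3.14, 3.14], [-1.21, 2.06], [-1.07, 1.41], [-3.16, 2.05], [-2.99, -0.16], [-3.1, 3.1]. Speed limits (rad/s): [2.79, 2.79, 3.14, 3.14, 3.14, 3.14].

INTERFACE

Orientations are given as a unit quaternion [x, y, z, w].
In Python, from bench import telemetry, get_image, workorder, nets, arm gives the robot as it stands.
- The arm moves only by the tool apply_moves, never from a script. Its argument "steps" is a list of rows, each an object with "hand": the opening, from 0 (shut) to 1 (fully open); "xyz": the shift along the tool's x, y, z in cm, a list of three; "delta_rot": the turn, a rotation vector about the tool's x, y, z in rad, a list of three. In form: [{"hand": hand, "xyz": [x, y, z], "delta_rot": [wx, wy, wz]}, ...]. A call has 1 to 12 rows; each row is the pose to reach, as a shift and turn from the pose commanded when the call began, along the tool's axes at that moment; what a row does not reach only later rows make up. A row lasts 1/12 s, in which the tool goes at most 41.7 mm and 7.16 degrees, less where a joint would pass 70% of its speed; a pose out of reach is approached as far as the arm can. A call with a gripper value outside its range is refused whole. The fingers move at their own pace and stop on an object; the grip force is fixed at half the most. Time passes only in rows, so rows that repeat a pose let the fingers close. It gives the time, the measured TCP pose, the force and the opening at its end, in the units of the state.
- telemetry.read_state(): the state, without advancing time (a new reading comes with each control period).
- get_image(name): name is "scene" or "side" or "wrist"; returns a dict with "frame" (420x560x3 uint8, blue, green, red), "fx", "fy", "cx", "cy" (pixels), "distortion" ([k1, k2, p1, p2, k3] as OpenCV has them; the pictures are not rectified), "origin" and "orientation" of the camera in the world. Camera axes: x right, y down, z forward; pixel columns grow to the right and rows downward; lengths in mm; the calibration is good to about 2 mm. A picture is of the moment at which its call begins. There is no depth.
- workorder.job_done(): hands the job in, once; it reports no verdict.
Trained networks look in a picture, given as the dict that the camera call returned (one of the last four; its "shot" number tells which), for a name from the list of things; names that differ only in an ending like _2 or _b are one class to them, and where a whole thing is asked for, a point or a joint stands for the part that bears it (a point fixed in the world has none). Each returns a list of dicts, best first, with "confidence" (0 to 1); they miss things now and then, are a little off and sometimes report something else, mostly with a low value. They report only what shows in the picture. A call takes as long as a camera call.
- nets.recognise(picture, label): "xyz" ([x, y, z] in mm, in world coordinates, good to about 4 mm: the middle of the surface that is visible of it).
- nets.outline_of(picture, label): "pixels" (420x560 bool, what is visible of it).
- nets.pinpoint(picture, label): "xyz" ([x, y, z] in mm, in world coordinates, good to about 4 mm: a listed point, or the origin of a listed thing).
The state is a dict: "clock": time; "joints": joint angles; "joint_vel": joint speeds; "joint_efforts": joint torques, N m; "position": TCP position; "ee_rot": TCP orientation; "contact_force": force on the tool from outside, world axes, zero at the start; "wrist_torque": the same for the moment, N m; "gripper_width": finger opening in mm.
Only numpy, scipy, OpenCV 4.12 (cv2) and the standard library are available. Lean on these libraries where they do the work, as an engineer would, in place of code of your own. Each camera call takes 0.05 s, during which the arm holds its last target.

## Working session

There is one attempt and no reset: what is moved stays moved. The work goes in short steps, Python scripts to look and compute and a tool call to move; the robot and the scene stay as the last step left them, time stands still between calls to the robot, and variables do not carry over. Pictures are saved under pics/ and viewed, and the job is handed in when it is done.

Besides the shell and the picture viewer there is one more tool, called after "Call:" as name(argument=value, ...), one argument or row to a line, values as JSON. apply_moves: Moves the arm, as the interface text tells. Its arguments: {"type":"object","properties":{"steps":{"type":"array"}},"required":["steps"]}

```bash
ls; mkdir -p pics
python3 - <<'E'
from bench import telemetry,get_image,nets,arm
import cv2
print(telemetry.read_state())
print(arm, [a for a in dir(arm) if a[0]!='_'])
for n in ["scene","side","wrist"]:
    p=get_image(n); cv2.imwrite(f"pics/{n}0.png",p["frame"])
    print(n,p["fx"],p["fy"],p["cx"],p["cy"],p["distortion"],p["origin"],p["orientation"])
    for l in ["rack_mid","left_divider_mid","right_divider_mid","left_divider_tab","right_divider_tab","loose_case_center","bottle","splicing","roll"]:
        r=nets.pinpoint(p,l)
        print(l,[(x["xyz"],round(x["confidence"],2)) for x in r[:2]])
E
```

```text
pics
{'clock': 0.0, 'joints': array([ 1.38358616e+00,  3.85551912e-01,  6.61351306e-03, -5.32694563e-04,
       -1.19395562e+00, -2.58592827e-01]), 'joint_vel': array([ 3.26262800e-04, -1.16606476e-03, -5.57899681e-04, -1.86820256e-03,
       -8.10044467e-05, -1.46541250e-03]), 'joint_efforts': array([-2.56442881e-04, -3.92290592e+01,  1.88396984e+01,  4.18603823e+00,
       -4.68166181e-03, -4.35892176e-06]), 'position': array([269.23511698, 563.44433029, 252.21449446]), 'ee_rot': array([-5.33216411e-01,  8.45978190e-01, -5.98948071e-04, -8.95891678e-04]), 'contact_force': array([ 0.3403384 , -0.39269243,  0.40385142]), 'wrist_torque': array([ 0.01380246, -0.05865197,  0.03572199]), 'gripper_width': 85.17360007762173}
<Robot object at 0x7f3e9f17ba10> ['IKError', 'nose_length']
scene 454.7472549358171 454.7472549358171 287.0752325322114 212.67237176936266 [0.03864894 0.         0.         0.         0.        ] [ 758.68321897 -506.97505205 1070.95328232] [ 0.9479833   0.20398704 -0.05504813 -0.23808959]
rack_mid [([549.2, -52.0, 18.9], 0.83)]
left_divider_mid [([550.7, -53.3, 48
[... 665 characters left out ...]
45.9], 0.74)]
right_divider_mid [([555.5, -59.0, 44.0], 0.5)]
left_divider_tab []
right_divider_tab [([591.4, -66.9, 99.0], 0.6)]
loose_case_center [([525.8, -334.5, 34.5], 0.85)]
bottle [([639.5, -243.9, 0.3], 0.81)]
splicing [([424.9, 178.3, 2.8], 0.5), ([530.1, -344.9, 35.3], 0.34)]
roll [([477.5, 299.8, 0.1], 0.67)]
wrist 347.75967331670995 347.75967331670995 281.4090678839747 209.56506776462734 [-0.06782402  0.          0.          0.          0.        ] [333.58397533 533.21625446 373.30073182] [-0.52808381  0.83746663  0.11879206 -0.07526996]
rack_mid []
left_divider_mid []
right_divider_mid []
left_divider_tab []
right_divider_tab []
loose_case_center []
bottle []
splicing []
roll []
```

View pics/scene0.png

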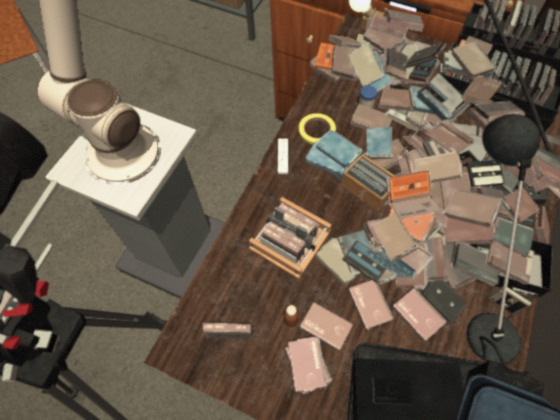

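View pics/side0.png

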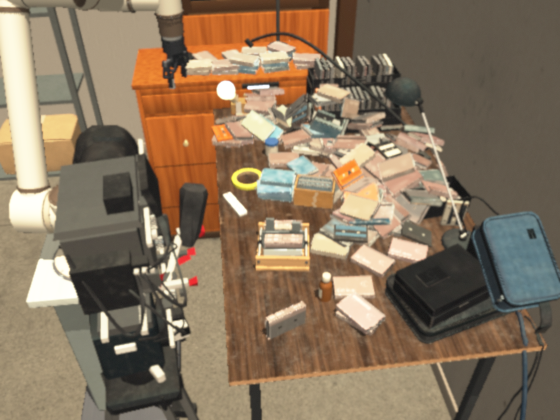

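```bash
cat > h.py <<'E'
import numpy as np,cv2
from scipy.spatial.transform import Rotation as R
def proj(p,X):
    X=np.atleast_2d(np.asarray(X,float)); Rc=R.from_quat(p["orientation"])
    Xc=Rc.inv().apply(X-np.asarray(p["origin"]))
    K=np.array([[p["fx"],0,p["cx"]],[0,p["fy"],p["cy"]],[0,0,1.]])
    return cv2.projectPoints(Xc,np.zeros(3),np.zeros(3),K,np.asarray(p["distortion"],float))[0][:,0]
def ray(p,uv,z):
    uv=np.atleast_2d(np.asarray(uv,float))
    K=np.array([[p["fx"],0,p["cx"]],[0,p["fy"],p["cy"]],[0,0,1.]])
    n=cv2.undistortPoints(uv[:,None],K,np.asarray(p["distortion"],float))[:,0]
    d=R.from_quat(p["orientation"]).apply(np.c_[n,np.ones(len(n))]); o=np.asarray(p["origin"])
    return o+d*((z-o[2])/d[:,2])[:,None]
E
python3 - <<'E'
import cv2
a=cv2.imread("pics/scene0.png"); b=cv2.imread("pics/side0.png")
cv2.imwrite("pics/sc_rack.png",cv2.resize(a[190:290,240:340],None,fx=6,fy=6,interpolation=cv2.INTER_CUBIC))
c=cv2.resize(a[290:370,180:320],None,fx=5,fy=5,interpolation=cv2.INTER_CUBIC)
cv2.imwrite("pics/sc_case.png",c)
cv2.imwrite("pics/si.png",cv2.resize(b[205:345,235:345],None,fx=4,fy=4,interpolation=cv2.INTER_CUBIC))
E
```

```text
(no output)
```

View pics/sc_rack.png

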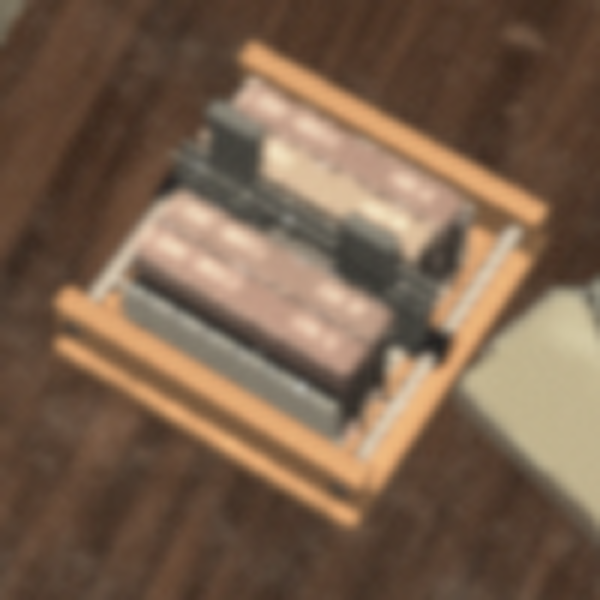

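View pics/sc_case.png

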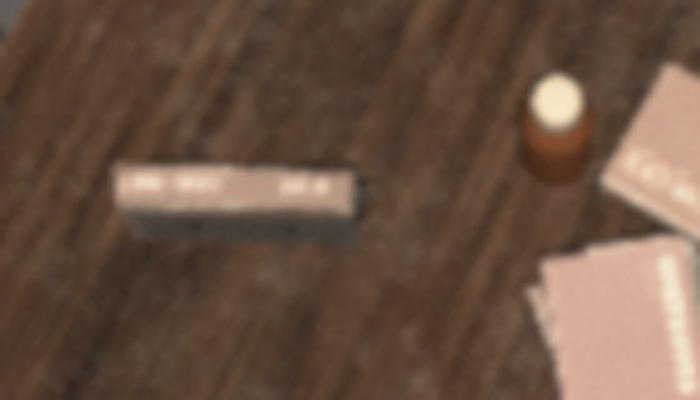

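View pics/si.png

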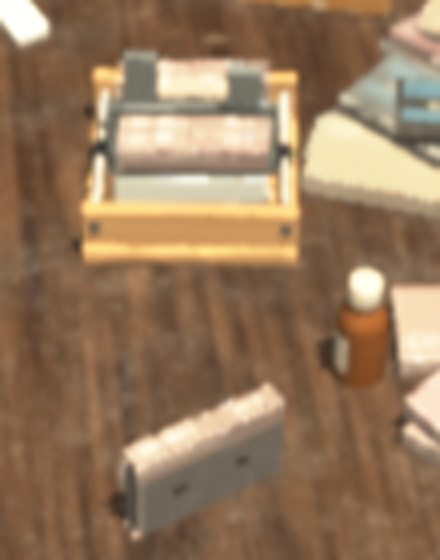

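Run:
```python
from h import *
from bench import get_image,nets
p=get_image("scene")
def c(x,y,s,ox,oy): return [ox+(x+.5)/s-.5,oy+(y+.5)/s-.5]
for z in (30,50):
  for a,b in (((62,295),(372,470)),((245,45),(545,212)),((365,485),(545,215))):
    P=ray(p,[c(*a,6,240,190),c(*b,6,240,190)],z); d=P[1]-P[0]
    print(z,P.round(1).tolist(),np.arctan2(d[1],d[0]).round(3),np.linalg.norm(d).round(1))
P=ray(p,[c(115,165,5,180,290),c(355,172,5,180,290),c(120,210,5,180,290),c(354,215,5,180,290)],69); print(P.round(1))
for i in(0,2): d=P[i+1]-P[i]; print(np.arctan2(d[1],d[0]),np.linalg.norm(d))
for n in("scene","side"):
  p=get_image(n)
  o=nets.outline_of(p,"loose_case")[0]["pixels"]
  m=np.argwhere(o)[:,::-1]; print(n,m.min(0),m.max(0),cv2.minAreaRect(m.astype(np.float32)))
```

```text
30 [[465.8, -106.3, 30.0], [615.9, -124.7, 30.0]] -0.122 151.2
30 [[485.0, 35.6, 30.0], [636.4, 13.1, 30.0]] -0.147 153.0
30 [[615.9, -131.8, 30.0], [636.9, 11.8, 30.0]] 1.426 145.1
50 [[471.4, -114.0, 50.0], [618.7, -132.1, 50.0]] -0.122 148.3
50 [[490.3, 25.2, 50.0], [638.7, 3.1, 50.0]] -0.147 150.1
50 [[618.7, -139.0, 50.0], [639.3, 1.8, 50.0]] 1.426 142.3
[[ 473.  -346.6   69. ]
 [ 571.2 -306.    69. ]
 [ 484.8 -362.9   69. ]
 [ 579.2 -323.    69. ]]
0.39225413686413474 106.25645368549338
0.4002181430284917 102.54657774994972Traceback (most recent call last):
  File "<stdin>", line 13, in <module>
IndexError: list index out of range
```

```bash
cat > mv.py <<'E'
# usage: mv.py x y z jawangle [cmdx cmdy cmdz]  -> delta for apply_moves from measured (or given commanded) pose
import sys
from h import *
from bench import telemetry
s=telemetry.read_state(); a=[float(v) for v in sys.argv[1:]]
Rt=R.from_quat(s["ee_rot"]); p=np.array(s["position"]) if len(a)<7 else np.array(a[4:7])
x=np.array([np.cos(a[3]),np.sin(a[3]),0]); z=np.array([0,0,-1.]); y=np.cross(z,x)
Rg=R.from_matrix(np.c_[x,y,z])
print("t",s["clock"],"pos",s["position"].round(1),"F",s["contact_force"].round(2),"w",round(s["gripper_width"],1))
print("xyz cm",(Rt.inv().apply(np.array(a[:3])-p)/10).round(3),"rot",(Rt.inv()*Rg).as_rotvec().round(4))
E
python3 mv.py 552 -55 250 -1.706 269.454 563.91 253.312
```

```text
t 1.65 pos [269.5 563.9 253.3] F [ 0.05 -0.72  0.21] w 85.5
xyz cm [ 43.658 -52.18    0.335] rot [-0.000e+00 -1.000e-04 -3.106e-01]
```

Call:
apply_moves(
  steps=[
    {"hand": 0, "xyz": [43.66, -52.18, 0.3], "delta_rot": [0, 0, -0.311]},
    {"hand": 0, "xyz": [43.66, -52.18, 0.3], "delta_rot": [0, 0, -0.311]},
    {"hand": 0, "xyz": [43.66, -52.18, 0.3], "delta_rot": [0, 0, -0.311]},
    {"hand": 0, "xyz": [43.66, -52.18, 0.3], "delta_rot": [0, 0, -0.311]},
    {"hand": 0, "xyz": [43.66, -52.18, 0.3], "delta_rot": [0, 0, -0.311]},
    {"hand": 0, "xyz": [43.66, -52.18, 0.3], "delta_rot": [0, 0, -0.311]},
    {"hand": 0, "xyz": [43.66, -52.18, 0.3], "delta_rot": [0, 0, -0.311]},
    {"hand": 0, "xyz": [43.66, -52.18, 0.3], "delta_rot": [0, 0, -0.311]},
    {"hand": 0, "xyz": [43.66, -52.18, 0.3], "delta_rot": [0, 0, -0.311]},
    {"hand": 0, "xyz": [43.66, -52.18, 0.3], "delta_rot": [0, 0, -0.311]},
    {"hand": 0, "xyz": [43.66, -52.18, 0.3], "delta_rot": [0, 0, -0.311]},
    {"hand": 0, "xyz": [43.66, -52.18, 0.3], "delta_rot": [0, 0, -0.311]},
  ],
)

```text
clock: 2.65
position: [477.5, 107.1, 251.6]
ee_rot: [-0.658, 0.753, -0.0, 0.001]
contact_force: [-0.1, 0.6, 0.0]
gripper_width: -0.3
```

```bash
python3 mv.py 552 -55 250 -1.706
```

```text
t 2.65 pos [477.5 107.1 251.6] F [-0.08  0.57  0.02] w -0.3
xyz cm [15.07  -9.551  0.161] rot [-0.001   0.0007  0.0009]
```

Call:
apply_moves(
  steps=[
    {"hand": 0, "xyz": [15.1, -9.55, 0.16], "delta_rot": [0, 0, 0]},
    {"hand": 0, "xyz": [15.1, -9.55, 0.16], "delta_rot": [0, 0, 0]},
    {"hand": 0, "xyz": [15.1, -9.55, 0.16], "delta_rot": [0, 0, 0]},
    {"hand": 0, "xyz": [15.1, -9.55, 0.16], "delta_rot": [0, 0, 0]},
    {"hand": 0, "xyz": [15.1, -9.55, 0.16], "delta_rot": [0, 0, 0]},
    {"hand": 0, "xyz": [15.1, -9.55, 0.16], "delta_rot": [0, 0, 0]},
  ],
)

```text
clock: 3.15
position: [552.2, -56.2, 248.9]
ee_rot: [-0.656, 0.755, 0.0, -0.0]
contact_force: [0.8, 0.3, 0.4]
gripper_width: -0.1
```

Run:
```python
from h import *
import pickle
from bench import telemetry,get_image
s=telemetry.read_state(); print(s["clock"],s["position"],s["ee_rot"],s["contact_force"])
p=get_image("wrist"); pickle.dump((p,s),open("w1.pkl","wb"))
cv2.imwrite("pics/w1.png",p["frame"])
```

```text
3.15 [552.24748745 -56.16704034 248.92541284] [-6.56077053e-01  7.54693828e-01  3.55599551e-05 -3.52665438e-04] [0.82476252 0.33302923 0.42974221]
```

View pics/w1.png

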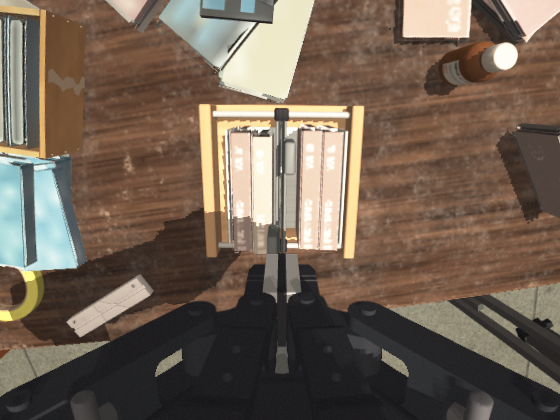

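Run:
```python
import cv2
a=cv2.imread("pics/w1.png")
cv2.imwrite("pics/w1z.png",cv2.resize(a[95:265,190:375],None,fx=4,fy=3.5,interpolation=cv2.INTER_CUBIC))
```

```text
(no output)
```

View pics/w1z.png

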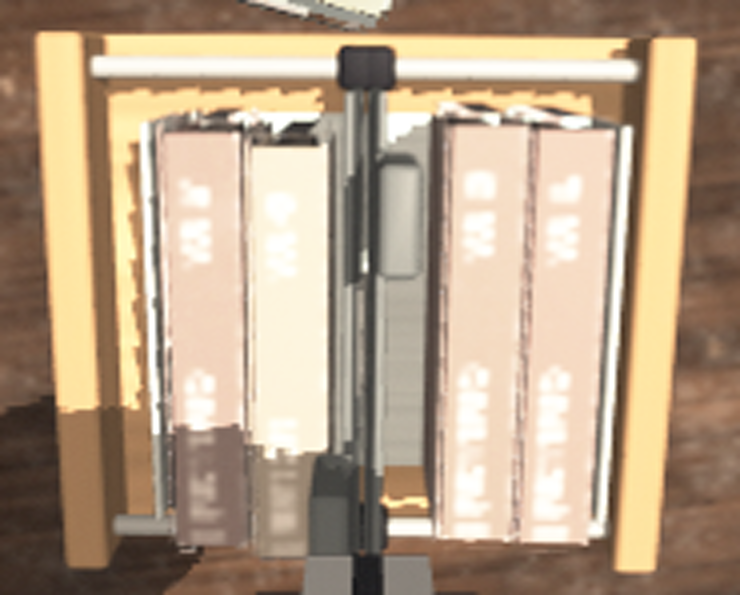

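Run:
```python
from h import *
import pickle
p,s=pickle.load(open("w1.pkl","rb"))
def c(x,y): return [190+(x+.5)/4-.5,95+(y+.5)/3.5-.5]
ex=R.from_quat(s["ee_rot"]).apply([1,0,0]); print("tool x ang",np.arctan2(ex[1],ex[0]))
for z in (40,50,60):
  P=ray(p,[c(37,35),c(67,567),c(696,40),c(655,572)],z)[:,:2]
  d1=P[1]-P[0]; d2=P[3]-P[2]
  a1,a2=[np.arctan2(*(-d)[::-1]) for d in(d1,d2)]
  am=(a1+a2)/2; n=np.array([-np.sin(am),np.cos(am)])
  print(z,a1.round(4),a2.round(4),"w",n@(P[0]-P[2]),n@(P[1]-P[3]),"len",np.linalg.norm(d1),np.linalg.norm(d2),"ctr",P.mean(0))
def rk(P,yaw,c0):
  d=P[:,:2]-c0; return np.c_[d@[np.cos(yaw),np.sin(yaw)],d@[-np.sin(yaw),np.cos(yaw)]]
# case edges at z=83
P=ray(p,[c(160,135),c(178,545),c(243,135),c(333,140),c(307,550),c(447,125),c(440,540),c(612,130),c(590,545)],83)
print(P.round(1)); 
for i,j in((0,1),(3,4),(5,6),(7,8)):
  d=P[i]-P[j]; print(np.arctan2(d[1],d[0]))
# tabs z=119.5
print(ray(p,[c(385,160),c(418,160),c(385,275),c(415,275)],119.5).round(1))
```

```text
tool x ang -1.7103746668845707
40 -0.1516 -0.146 w 150.6571913800254 151.48642868187838 len 150.34083042343994 150.7146441793722 ctr [551.80077059 -55.76337977]
50 -0.1516 -0.146 w 146.07622194632714 146.8802449806216 len 145.76948044340898 146.13192780272834 ctr [553.95508383 -56.08105582]
60 -0.1516 -0.146 w 141.49525251262887 142.27406127936482 len 141.19813046337808 141.5492114260844 ctr [556.10939706 -56.39873187]
[[ 609.8  -22.4   83. ]
 [ 508.8   -8.1   83. ]
 [ 607.4  -39.    83. ]
 [ 603.7  -56.9   83. ]
 [ 503.5  -36.3   83. ]
 [ 603.9  -80.1   83. ]
 [ 502.1  -65.9   83. ]
 [ 598.3 -113.    83. ]
 [ 496.   -98.7   83. ]]
-0.14068553782966625
-0.20248428730666165
-0.13876980058674293
-0.1387787997542248
[[600.9 -66.6 119.5]
 [600.1 -72.4 119.5]
 [577.6 -63.4 119.5]
 [576.8 -68.8 119.5]]
```

```bash
python3 mv.py 513.8 -68.6 118 -1.716
```

```text
t 3.2 pos [551.5 -54.6 249. ] F [-0.45  0.36 -0.33] w -0.2
xyz cm [ 1.901  3.536 13.104] rot [ 0.0008 -0.0001  0.0073]
```

Call:
apply_moves(
  steps=[
    {"hand": 0, "xyz": [1.9, 3.54, 4.0], "delta_rot": [0, 0, 0.007]},
    {"hand": 0, "xyz": [1.9, 3.54, 8.0], "delta_rot": [0, 0, 0.007]},
    {"hand": 0, "xyz": [1.9, 3.54, 11.0], "delta_rot": [0, 0, 0.007]},
    {"hand": 0, "xyz": [1.9, 3.54, 13.0], "delta_rot": [0, 0, 0.007]},
    {"hand": 0, "xyz": [1.9, 3.54, 13.0], "delta_rot": [0, 0, 0.007]},
    {"hand": 0, "xyz": [1.9, 3.54, 13.0], "delta_rot": [0, 0, 0.007]},
  ],
)

```text
clock: 3.7
position: [513.6, -66.4, 119.5]
ee_rot: [-0.656, 0.755, 0.0, -0.001]
contact_force: [0.2, 1.0, 2.0]
gripper_width: 0.3
```

```bash
cat > st.py <<'E'
import sys
from h import *
import os,pickle
from bench import telemetry,get_image
s=telemetry.read_state(); c0=np.array([552,-56.]); yaw=-0.145
ex=np.array([np.cos(yaw),np.sin(yaw)]); ey=np.array([-np.sin(yaw),np.cos(yaw)])
d=s["position"][:2]-c0; F=s["contact_force"]
t=R.from_quat(s["ee_rot"]).apply([1,0,0])
print("t",round(s["clock"],2),"rack xy",(d@ex).round(2),(d@ey).round(2),"z",s["position"][2].round(2),"Fx,Fy rack",(F[:2]@ex).round(2),(F[:2]@ey).round(2),"Fz",F[2].round(2),"jaw",np.arctan2(t[1],t[0]).round(4),"w",round(s["gripper_width"],1), "vel",np.abs(s["joint_vel"]).max().round(4))
if len(sys.argv)>1:
    p=get_image(sys.argv[1]); pickle.dump((p,s),open(sys.argv[2]+".pkl","wb")); cv2.imwrite("pics/"+sys.argv[2]+".png",p["frame"])
E
python3 st.py wrist w2
```

```text
t 3.7 rack xy -36.47 -15.85 z 119.54 Fx,Fy rack 0.05 1.06 Fz 1.99 jaw -1.7102 w 0.3 vel 0.058
```

View pics/w2.png

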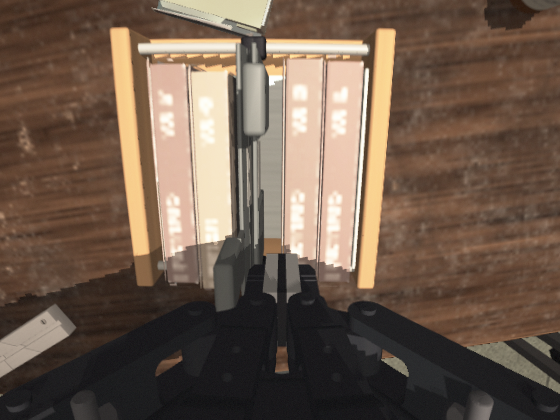

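Call:
apply_moves(
  steps=[
    {"hand": 0, "xyz": [-0.1, 0, 0], "delta_rot": [0, 0, 0]},
    {"hand": 0, "xyz": [-0.2, 0, 0], "delta_rot": [0, 0, 0]},
    {"hand": 0, "xyz": [-0.3, 0, 0], "delta_rot": [0, 0, 0]},
    {"hand": 0, "xyz": [-0.4, 0, 0], "delta_rot": [0, 0, 0]},
    {"hand": 0, "xyz": [-0.4, 0, 0], "delta_rot": [0, 0, 0]},
  ],
)

```text
clock: 4.17
position: [514.7, -63.3, 120.2]
ee_rot: [-0.655, 0.755, -0.0, 0.001]
contact_force: [0.6, 0.4, -0.4]
gripper_width: -0.1
```

```bash
python3 st.py
```

```text
t 4.17 rack xy -35.84 -12.58 z 120.17 Fx,Fy rack 0.49 0.53 Fz -0.38 jaw -1.7124 w -0.1 vel 0.0055
```

Call:
apply_moves(
  steps=[
    {"hand": 0, "xyz": [-0.1, 0, 0], "delta_rot": [0, 0, 0]},
    {"hand": 0, "xyz": [-0.2, 0, 0], "delta_rot": [0, 0, 0]},
    {"hand": 0, "xyz": [-0.2, 0, 0], "delta_rot": [0, 0, 0]},
  ],
)

```text
clock: 4.42
position: [514.7, -61.5, 119.6]
ee_rot: [-0.655, 0.755, -0.0, -0.0]
contact_force: [-0.1, -0.2, -0.1]
gripper_width: 0.1
```

```bash
python3 st.py wrist w3
```

```text
t 4.42 rack xy -36.13 -10.88 z 119.57 Fx,Fy rack -0.04 -0.2 Fz -0.09 jaw -1.7125 w 0.1 vel 0.004
```

View pics/w3.png

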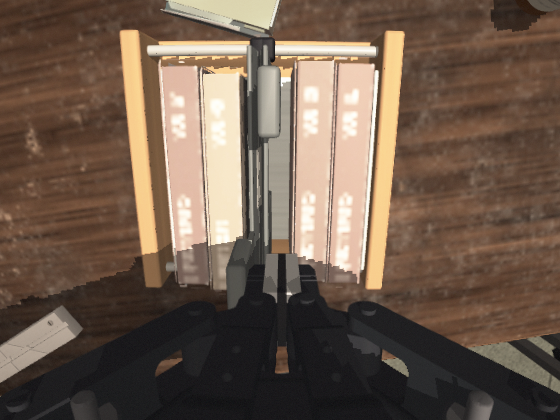

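Call:
apply_moves(
  steps=[
    {"hand": 0, "xyz": [-0.1, 0, 0], "delta_rot": [0, 0, 0]},
    {"hand": 0, "xyz": [-0.2, 0, 0], "delta_rot": [0, 0, 0]},
    {"hand": 0, "xyz": [-0.2, 0, 0], "delta_rot": [0, 0, 0]},
  ],
)

```text
clock: 4.72
position: [515.0, -59.6, 119.5]
ee_rot: [-0.655, 0.755, -0.0, -0.0]
contact_force: [0.2, -1.4, -0.0]
gripper_width: 0.1
```

```bash
python3 st.py
```

```text
t 4.72 rack xy -36.13 -8.92 z 119.51 Fx,Fy rack 0.42 -1.32 Fz -0.02 jaw -1.7126 w 0.1 vel 0.0028
```

Call:
apply_moves(
  steps=[
    {"hand": 0, "xyz": [-0.05, 0, 0], "delta_rot": [0, 0, 0]},
    {"hand": 0, "xyz": [-0.1, 0, 0], "delta_rot": [0, 0, 0]},
    {"hand": 0, "xyz": [-0.1, 0, 0], "delta_rot": [0, 0, 0]},
  ],
)

```text
clock: 4.97
position: [515.1, -58.6, 119.5]
ee_rot: [-0.655, 0.755, -0.0, 0.0]
contact_force: [0.0, -1.5, 0.2]
gripper_width: -0.5
```

```bash
python3 st.py
```

```text
t 4.97 rack xy -36.14 -7.87 z 119.52 Fx,Fy rack 0.23 -1.49 Fz 0.17 jaw -1.7126 w -0.5 vel 0.0016
```

Call:
apply_moves(
  steps=[
    {"hand": 0, "xyz": [-0.03, 0, 0], "delta_rot": [0, 0, 0]},
    {"hand": 0, "xyz": [-0.06, 0, 0], "delta_rot": [0, 0, 0]},
  ],
)

```text
clock: 5.13
position: [515.2, -58.0, 119.5]
ee_rot: [-0.655, 0.755, -0.0, -0.0]
contact_force: [0.5, -2.3, 0.5]
gripper_width: 0.2
```

```bash
python3 st.py
```

```text
t 5.13 rack xy -36.13 -7.32 z 119.51 Fx,Fy rack 0.87 -2.25 Fz 0.55 jaw -1.7127 w 0.2 vel 0.0069
```

Call:
apply_moves(
  steps=[
    {"hand": 0, "xyz": [-0.03, 0, 0], "delta_rot": [0, 0, 0]},
    {"hand": 0, "xyz": [-0.03, 0, 0], "delta_rot": [0, 0, 0]},
  ],
)

```text
clock: 5.3
position: [515.2, -57.7, 119.5]
ee_rot: [-0.655, 0.755, -0.0, -0.0]
contact_force: [0.1, -1.5, 0.8]
gripper_width: 0.2
```

```bash
python3 st.py
```

```text
t 5.3 rack xy -36.15 -6.95 z 119.5 Fx,Fy rack 0.29 -1.44 Fz 0.83 jaw -1.7125 w 0.2 vel 0.0026
```

Call:
apply_moves(
  steps=[
    {"hand": 0, "xyz": [-0.03, 0, 0], "delta_rot": [0, 0, 0]},
    {"hand": 0, "xyz": [-0.05, 0, 0], "delta_rot": [0, 0, 0]},
    {"hand": 0, "xyz": [-0.05, 0, 0], "delta_rot": [0, 0, 0]},
  ],
)

```text
clock: 5.55
position: [515.3, -57.2, 119.5]
ee_rot: [-0.655, 0.755, -0.0, -0.0]
contact_force: [-0.5, -2.0, 0.0]
gripper_width: 0.2
```

```bash
python3 st.py
```

```text
t 5.55 rack xy -36.14 -6.49 z 119.5 Fx,Fy rack -0.16 -2.07 Fz 0.03 jaw -1.7126 w 0.2 vel 0.0015
```

Call:
apply_moves(
  steps=[
    {"hand": 0, "xyz": [-0.03, 0, 0], "delta_rot": [0, 0, 0]},
    {"hand": 0, "xyz": [-0.04, 0, 0], "delta_rot": [0, 0, 0]},
    {"hand": 0, "xyz": [-0.04, 0, 0], "delta_rot": [0, 0, 0]},
  ],
)

```text
clock: 5.8
position: [515.3, -56.9, 119.5]
ee_rot: [-0.655, 0.755, -0.0, -0.0]
contact_force: [0.7, -2.9, 1.1]
gripper_width: -0.0
```

```bash
python3 st.py
```

```text
t 5.8 rack xy -36.16 -6.15 z 119.5 Fx,Fy rack 1.11 -2.75 Fz 1.12 jaw -1.7126 w -0.0 vel 0.0014
```

Call:
apply_moves(
  steps=[
    {"hand": 0, "xyz": [-0.03, 0, 0], "delta_rot": [0, 0, 0]},
    {"hand": 0, "xyz": [-0.03, 0, 0], "delta_rot": [0, 0, 0]},
  ],
)

```text
clock: 5.97
position: [515.3, -56.8, 119.5]
ee_rot: [-0.655, 0.755, -0.0, -0.0]
contact_force: [0.3, -5.2, 0.4]
gripper_width: -0.1
```

```bash
python3 st.py
```

```text
t 5.97 rack xy -36.17 -6.06 z 119.53 Fx,Fy rack 1.08 -5.08 Fz 0.36 jaw -1.7126 w -0.1 vel 0.0014
```

Call:
apply_moves(
  steps=[
    {"hand": 0, "xyz": [-0.015, 0, 0], "delta_rot": [0, 0, 0]},
    {"hand": 0, "xyz": [-0.015, 0, 0], "delta_rot": [0, 0, 0]},
  ],
)

```text
clock: 6.13
position: [515.3, -56.8, 119.5]
ee_rot: [-0.655, 0.755, -0.0, -0.0]
contact_force: [1.3, -4.9, -0.3]
gripper_width: 0.1
```

```bash
python3 st.py
```

```text
t 6.13 rack xy -36.17 -6.04 z 119.52 Fx,Fy rack 1.98 -4.68 Fz -0.32 jaw -1.7126 w 0.1 vel 0.0014
```

Call:
apply_moves(
  steps=[
    {"hand": 0, "xyz": [0.5, 0, -1.0], "delta_rot": [0, 0, 0]},
    {"hand": 0, "xyz": [0.5, 0, -4.0], "delta_rot": [0, 0, 0]},
    {"hand": 0, "xyz": [-1.0, -3.6, -4.0], "delta_rot": [0, 0, 0]},
    {"hand": 0, "xyz": [-2.3, -7.2, -4.0], "delta_rot": [0, 0, 0]},
    {"hand": 0, "xyz": [-2.3, -7.2, -1.5], "delta_rot": [0, 0, 0]},
    {"hand": 0, "xyz": [-2.3, -7.2, 0], "delta_rot": [0, 0, 0]},
    {"hand": 0, "xyz": [-2.3, -7.2, 0], "delta_rot": [0, 0, 0]},
    {"hand": 0, "xyz": [-2.3, -7.2, 0], "delta_rot": [0, 0, 0]},
  ],
)

```text
clock: 6.8
position: [589.6, -43.6, 119.4]
ee_rot: [-0.655, 0.755, 0.0, -0.001]
contact_force: [-0.7, -0.1, 0.2]
gripper_width: -0.1
```

```bash
python3 st.py wrist w4
```

```text
t 6.8 rack xy 35.42 17.74 z 119.37 Fx,Fy rack -0.7 -0.21 Fz 0.2 jaw -1.7123 w -0.1 vel 0.031
```

View pics/w4.png

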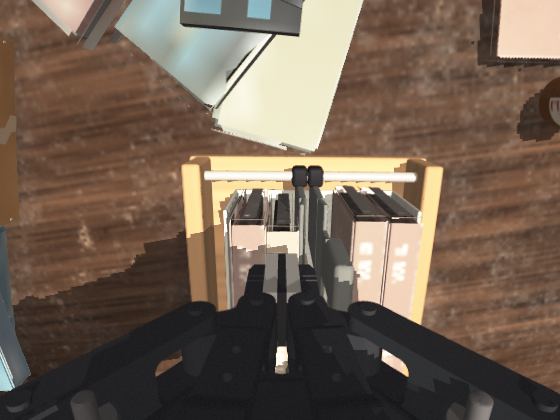

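Call:
apply_moves(
  steps=[
    {"hand": 0, "xyz": [0.2, 0, 0], "delta_rot": [0, 0, 0]},
    {"hand": 0, "xyz": [0.4, 0, 0], "delta_rot": [0, 0, 0]},
    {"hand": 0, "xyz": [0.6, 0, 0], "delta_rot": [0, 0, 0]},
    {"hand": 0, "xyz": [0.6, 0, 0], "delta_rot": [0, 0, 0]},
  ],
)

```text
clock: 7.18
position: [589.3, -50.0, 120.5]
ee_rot: [-0.655, 0.756, -0.0, 0.001]
contact_force: [0.5, 0.1, -0.6]
gripper_width: -0.2
```

```bash
python3 st.py
```

```text
t 7.18 rack xy 36.08 11.35 z 120.5 Fx,Fy rack 0.48 0.16 Fz -0.63 jaw -1.713 w -0.2 vel 0.0071
```

Call:
apply_moves(
  steps=[
    {"hand": 0, "xyz": [0.1, 0, 0], "delta_rot": [0, 0, 0]},
    {"hand": 0, "xyz": [0.1, 0, 0], "delta_rot": [0, 0, 0]},
  ],
)

```text
clock: 7.35
position: [589.2, -50.7, 120.0]
ee_rot: [-0.655, 0.755, -0.0, 0.001]
contact_force: [0.5, 0.9, 0.2]
gripper_width: -0.2
```

```bash
python3 st.py
```

```text
t 7.35 rack xy 36.04 10.65 z 120.0 Fx,Fy rack 0.33 0.93 Fz 0.21 jaw -1.7127 w -0.2 vel 0.0043
```

Call:
apply_moves(
  steps=[
    {"hand": 0, "xyz": [0.1, 0, 0], "delta_rot": [0, 0, 0]},
    {"hand": 0, "xyz": [0.1, 0, 0], "delta_rot": [0, 0, 0]},
  ],
)

```text
clock: 7.52
position: [589.0, -51.6, 119.7]
ee_rot: [-0.655, 0.755, -0.0, 0.0]
contact_force: [0.7, 1.1, 0.7]
gripper_width: -0.1
```

```bash
python3 st.py
```

```text
t 7.52 rack xy 36.0 9.71 z 119.7 Fx,Fy rack 0.55 1.23 Fz 0.67 jaw -1.7125 w -0.1 vel 0.0036
```

Call:
apply_moves(
  steps=[
    {"hand": 0, "xyz": [0.1, 0, 0], "delta_rot": [0, 0, 0]},
    {"hand": 0, "xyz": [0.1, 0, 0], "delta_rot": [0, 0, 0]},
  ],
)

```text
clock: 7.68
position: [588.8, -52.6, 119.6]
ee_rot: [-0.655, 0.755, -0.0, 0.0]
contact_force: [1.2, 1.8, 0.7]
gripper_width: -0.4
```

```bash
python3 st.py
```

```text
t 7.68 rack xy 35.97 8.65 z 119.59 Fx,Fy rack 0.89 1.96 Fz 0.67 jaw -1.7125 w -0.4 vel 0.0022
```

Call:
apply_moves(
  steps=[
    {"hand": 0, "xyz": [0.1, 0, 0], "delta_rot": [0, 0, 0]},
    {"hand": 0, "xyz": [0.2, 0, 0], "delta_rot": [0, 0, 0]},
    {"hand": 0, "xyz": [0.3, 0, 0], "delta_rot": [0, 0, 0]},
    {"hand": 0, "xyz": [0.4, 0, 0], "delta_rot": [0, 0, 0]},
    {"hand": 0, "xyz": [0.5, 0, 0], "delta_rot": [0, 0, 0]},
    {"hand": 0, "xyz": [0.6, 0, 0], "delta_rot": [0, 0, 0]},
    {"hand": 0, "xyz": [0.7, 0, 0], "delta_rot": [0, 0, 0]},
    {"hand": 0, "xyz": [0.7, 0, 0], "delta_rot": [0, 0, 0]},
  ],
)

```text
clock: 8.35
position: [587.6, -59.8, 119.5]
ee_rot: [-0.655, 0.756, 0.0, -0.0]
contact_force: [0.7, 1.1, -0.6]
gripper_width: 0.3
```

```bash
python3 st.py
```

```text
t 8.35 rack xy 35.77 1.36 z 119.46 Fx,Fy rack 0.54 1.17 Fz -0.57 jaw -1.7129 w 0.3 vel 0.0037
```

Call:
apply_moves(
  steps=[
    {"hand": 0, "xyz": [0.08, 0, 0], "delta_rot": [0, 0, 0]},
    {"hand": 0, "xyz": [0.15, 0, 0], "delta_rot": [0, 0, 0]},
    {"hand": 0, "xyz": [0.15, 0, 0], "delta_rot": [0, 0, 0]},
  ],
)

```text
clock: 8.6
position: [587.3, -61.2, 119.4]
ee_rot: [-0.655, 0.755, 0.0, -0.0]
contact_force: [0.7, 0.4, 0.3]
gripper_width: 0.2
```

```bash
python3 st.py
```

```text
t 8.6 rack xy 35.72 -0.02 z 119.44 Fx,Fy rack 0.64 0.47 Fz 0.31 jaw -1.7127 w 0.2 vel 0.0025
```

Call:
apply_moves(
  steps=[
    {"hand": 0, "xyz": [0.06, 0, 0], "delta_rot": [0, 0, 0]},
    {"hand": 0, "xyz": [0.12, 0, 0], "delta_rot": [0, 0, 0]},
    {"hand": 0, "xyz": [0.12, 0, 0], "delta_rot": [0, 0, 0]},
  ],
)

```text
clock: 8.85
position: [587.2, -62.2, 119.5]
ee_rot: [-0.655, 0.755, 0.0, 0.0]
contact_force: [0.5, 1.8, -0.1]
gripper_width: -0.4
```

```bash
python3 st.py
```

```text
t 8.85 rack xy 35.72 -1.08 z 119.46 Fx,Fy rack 0.2 1.89 Fz -0.07 jaw -1.7127 w -0.4 vel 0.0033
```

Call:
apply_moves(
  steps=[
    {"hand": 0, "xyz": [0.03, 0, 0], "delta_rot": [0, 0, 0]},
    {"hand": 0, "xyz": [0.06, 0, 0], "delta_rot": [0, 0, 0]},
    {"hand": 0, "xyz": [0.06, 0, 0], "delta_rot": [0, 0, 0]},
  ],
)

```text
clock: 9.1
position: [587.1, -62.8, 119.4]
ee_rot: [-0.655, 0.755, 0.0, -0.0]
contact_force: [1.0, 2.1, 0.3]
gripper_width: 0.0
```

```bash
python3 st.py
```

```text
t 9.1 rack xy 35.73 -1.64 z 119.44 Fx,Fy rack 0.73 2.23 Fz 0.3 jaw -1.7126 w 0.0 vel 0.0017
```

Call:
apply_moves(
  steps=[
    {"hand": 0, "xyz": [0.03, 0, 0], "delta_rot": [0, 0, 0]},
    {"hand": 0, "xyz": [0.05, 0, 0], "delta_rot": [0, 0, 0]},
    {"hand": 0, "xyz": [0.05, 0, 0], "delta_rot": [0, 0, 0]},
  ],
)

```text
clock: 9.35
position: [587.1, -63.1, 119.5]
ee_rot: [-0.655, 0.755, 0.0, 0.0]
contact_force: [0.1, 3.6, -0.1]
gripper_width: -0.0
```

```bash
python3 st.py
```

```text
t 9.35 rack xy 35.76 -1.98 z 119.45 Fx,Fy rack -0.41 3.62 Fz -0.1 jaw -1.7126 w -0.0 vel 0.0013
```

Call:
apply_moves(
  steps=[
    {"hand": 0, "xyz": [0.03, 0, 0], "delta_rot": [0, 0, 0]},
    {"hand": 0, "xyz": [0.03, 0, 0], "delta_rot": [0, 0, 0]},
    {"hand": 0, "xyz": [0.03, 0, 0], "delta_rot": [0, 0, 0]},
  ],
)

```text
clock: 9.6
position: [587.1, -63.2, 119.5]
ee_rot: [-0.655, 0.755, 0.0, 0.0]
contact_force: [0.1, 5.1, 0.7]
gripper_width: -0.2
```

```bash
python3 st.py
```

```text
t 9.6 rack xy 35.78 -2.06 z 119.48 Fx,Fy rack -0.61 5.11 Fz 0.7 jaw -1.7125 w -0.2 vel 0.0029
```

Call:
apply_moves(
  steps=[
    {"hand": 0, "xyz": [0.03, 0, 0], "delta_rot": [0, 0, 0]},
    {"hand": 0, "xyz": [0.03, 0, 0], "delta_rot": [0, 0, 0]},
  ],
)

```text
clock: 9.77
position: [587.1, -63.3, 119.5]
ee_rot: [-0.655, 0.755, 0.0, 0.0]
contact_force: [0.1, 6.5, 0.3]
gripper_width: -0.0
```

```bash
python3 st.py
```

```text
t 9.77 rack xy 35.77 -2.12 z 119.45 Fx,Fy rack -0.86 6.44 Fz 0.28 jaw -1.7126 w -0.0 vel 0.0014
```

Call:
apply_moves(
  steps=[
    {"hand": 0, "xyz": [-0.5, 0, -0.5], "delta_rot": [0, 0, 0]},
    {"hand": 0, "xyz": [-0.5, 0, -4.0], "delta_rot": [0, 0, 0]},
    {"hand": 0, "xyz": [-0.5, 4.0, -7.0], "delta_rot": [0, 0, 0]},
    {"hand": 0, "xyz": [-0.5, 8.0, -9.0], "delta_rot": [0, 0, 0]},
    {"hand": 0, "xyz": [-0.5, 11.5, -9.0], "delta_rot": [0, 0, 0]},
    {"hand": 0, "xyz": [-0.5, 11.5, -9.0], "delta_rot": [0, 0, 0]},
    {"hand": 0, "xyz": [-0.5, 11.5, -9.0], "delta_rot": [0, 0, 0]},
  ],
)

```text
clock: 10.35
position: [471.7, -43.3, 210.7]
ee_rot: [-0.656, 0.755, -0.0, 0.0]
contact_force: [0.9, 0.0, 0.4]
gripper_width: -0.1
```

```bash
python3 st.py wrist w5
python3 - <<'E'
import cv2
a=cv2.imread("pics/w5.png")
cv2.imwrite("pics/w5z.png",cv2.resize(a[40:290,150:410],None,fx=3,fy=2.4,interpolation=cv2.INTER_CUBIC))
E
```

```text
t 10.35 rack xy -81.34 0.97 z 210.74 Fx,Fy rack 0.85 0.17 Fz 0.43 jaw -1.7119 w -0.1 vel 0.0735
```

View pics/w5.png

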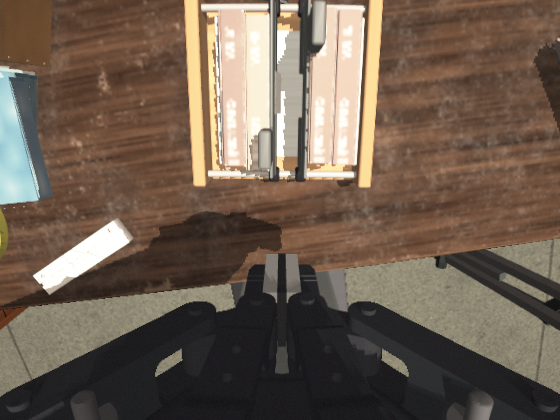

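View pics/w5z.png

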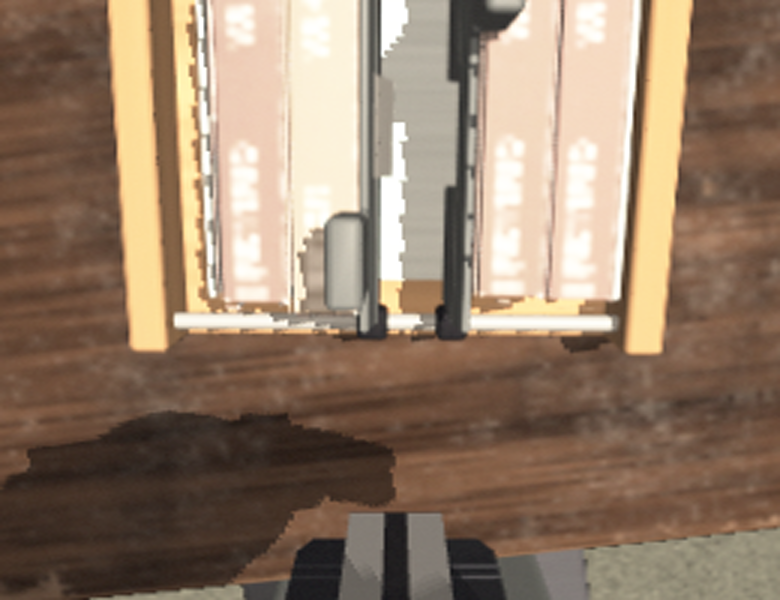

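Run:
```python
from h import *
import pickle
p,s=pickle.load(open("w5.pkl","rb"))
def c(x,y): return [150+(x+.5)/3-.5,40+(y+.5)/2.4-.5]
c0=np.array([552,-56.]); yaw=-0.145
ex=np.array([np.cos(yaw),np.sin(yaw)]); ey=np.array([-np.sin(yaw),np.cos(yaw)])
for z in (83,):
  P=ray(p,[c(212,150),c(289,150),c(362,150),c(481,150),c(550,150),c(556,150),c(632,150),c(223,300),c(288,300),c(478,292),c(546,298),c(553,298),c(614,298)],z)[:,:2]-c0
  print(z,np.c_[P@ex,P@ey].round(1).tolist())
# tab tops z=119.5
P=ray(p,[c(325,300),c(362,300),c(325,225),c(362,225)],119.5)[:,:2]-c0
print(np.c_[P@ex,P@ey].round(1))
# clamps on rod
for z in (30,40,50,60,70):
  P=ray(p,[c(358,322),c(387,322),c(438,322),c(468,322),c(175,322),c(617,322)],z)[:,:2]-c0
  print(z,(P@ey).round(1))
g=cv2.resize(p["frame"][0:200,185:385],None,fx=4,fy=3,interpolation=cv2.INTER_CUBIC); cv2.imwrite("pics/w5y.png",g)
```

```text
83 [[-5.5, 42.8], [-5.5, 25.2], [-5.5, 8.5], [-5.3, -18.7], [-5.2, -34.5], [-5.2, -35.9], [-5.0, -53.4], [-48.7, 41.9], [-48.7, 26.3], [-46.1, -19.0], [-47.8, -35.3], [-47.8, -37.0], [-47.7, -51.6]]
[[-43.   15.1]
 [-43.    7.5]
 [-24.2  14.8]
 [-24.2   7.5]]
30 [ 11.5   3.  -11.9 -20.6  65.  -64.3]
40 [ 11.1   2.9 -11.4 -19.9  62.9 -62.1]
50 [ 10.8   2.9 -11.  -19.2  60.8 -59.9]
60 [ 10.4   2.8 -10.6 -18.5  58.7 -57.8]
70 [ 10.1   2.8 -10.1 -17.7  56.5 -55.6]
```

View pics/w5y.png

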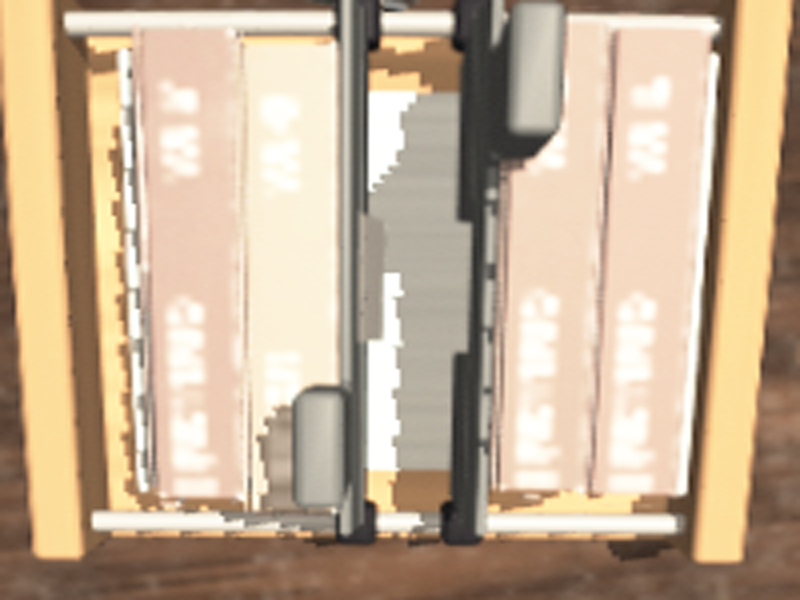

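Run:
```python
from h import *
import pickle
p,s=pickle.load(open("w5.pkl","rb"))
def c(x,y): return [185+(x+.5)/4-.5,(y+.5)/3-.5]
ang=lambda a,b: round(float(np.arctan2(b[1]-a[1],b[0]-a[0])),4)
for z in (45,60):
  P=ray(p,[c(93,520),c(684,523),c(66,22),c(718,26)],z)
  print("rod", ang(P[1],P[0])-np.pi/2,ang(P[3],P[2])-np.pi/2, ang(P[0],P[2]),ang(P[1],P[3]))
  P=ray(p,[c(34,555),c(-3,0),c(742,560),c(790,5)],z)
  print("wall",ang(P[0],P[1]),ang(P[2],P[3]),np.linalg.norm(P[0]-P[2]))
# left cases packed edges z=83
P=ray(p,[c(248,490),c(243,30),c(137,100),c(163,490)],83); print(ang(P[0],P[1]),ang(P[3],P[2]))
P=ray(p,[c(587,490),c(608,30),c(688,490),c(715,100)],83); print(ang(P[0],P[1]),ang(P[2],P[3]))
# line fitting: wall edges subpixel by yellow mask
f=p["frame"].astype(int); 
b,g,r=f[...,0],f[...,1],f[...,2]
m=((r-b)>70)&(r>170)
L=[];Rr=[]
for v in range(5,180,3):
    u=np.where(m[v,180:215])[0]
    if len(u): L.append([180+u[0],v])
    u=np.where(m[v,355:395])[0]
    if len(u): Rr.append([355+u[-1],v])
for e in(L,Rr):
    Q=ray(p,e,50)[:,:2]; k=np.polyfit(Q[:,0],Q[:,1],1); r_=Q[:,1]-np.polyval(k,Q[:,0]); ok=abs(r_)<1.0; k=np.polyfit(Q[ok,0],Q[ok,1],1)
    print("fit",np.arctan(k[0]),ok.sum(),len(ok))
```

```text
rod -0.14769632679489653 -0.1478963267948965 -0.149 -0.1425
wall -0.15 -0.1457 149.1548529988803
rod -0.14769632679489653 -0.1478963267948965 -0.149 -0.1425
wall -0.15 -0.1457 141.3264572142363
-0.1555 -0.1286
-0.1421 -0.1422
fit -0.15009451174751065 59 59
fit -0.14671698411283282 59 59
```

```bash
python3 mv.py 525.5 -334.5 190 -1.176
```

```text
t 10.4 pos [473.5 -43.2 210.5] F [0.2  0.37 0.61] w 0.1
xyz cm [28.111 -9.248  2.075] rot [-0.0014 -0.0008 -0.536 ]
```

Call:
apply_moves(
  steps=[
    {"hand": 0.5, "xyz": [28.1, -9.25, 2.0], "delta_rot": [0, 0, -0.536]},
    {"hand": 0.5, "xyz": [28.1, -9.25, 2.0], "delta_rot": [0, 0, -0.536]},
    {"hand": 0.5, "xyz": [28.1, -9.25, 2.0], "delta_rot": [0, 0, -0.536]},
    {"hand": 0.5, "xyz": [28.1, -9.25, 2.0], "delta_rot": [0, 0, -0.536]},
    {"hand": 0.5, "xyz": [28.1, -9.25, 2.0], "delta_rot": [0, 0, -0.536]},
    {"hand": 0.5, "xyz": [28.1, -9.25, 2.0], "delta_rot": [0, 0, -0.536]},
    {"hand": 0.5, "xyz": [28.1, -9.25, 2.0], "delta_rot": [0, 0, -0.536]},
    {"hand": 0.5, "xyz": [28.1, -9.25, 2.0], "delta_rot": [0, 0, -0.536]},
    {"hand": 0.5, "xyz": [28.1, -9.25, 2.0], "delta_rot": [0, 0, -0.536]},
    {"hand": 0.5, "xyz": [28.1, -9.25, 2.0], "delta_rot": [0, 0, -0.536]},
    {"hand": 0.5, "xyz": [28.1, -9.25, 2.0], "delta_rot": [0, 0, -0.536]},
  ],
)

```text
clock: 11.32
position: [525.9, -334.5, 188.2]
ee_rot: [0.832, -0.555, -0.001, 0.0]
contact_force: [-1.0, -0.2, -0.2]
gripper_width: 42.7
```

```bash
python3 st.py wrist w6;python3 mv.py 525.5 -334.5 190 -1.176
```

```text
t 11.32 rack xy 14.37 -279.37 z 188.19 Fx,Fy rack -0.98 -0.36 Fz -0.21 jaw -1.1774 w 42.7 vel 0.0297
t 11.3667 pos [ 525.9 -333.8  188.8] F [0.15 1.64 0.23] w 42.2
xyz cm [ 0.046  0.065 -0.123] rot [ 0.0012  0.0008 -0.0003]
```

View pics/w6.png

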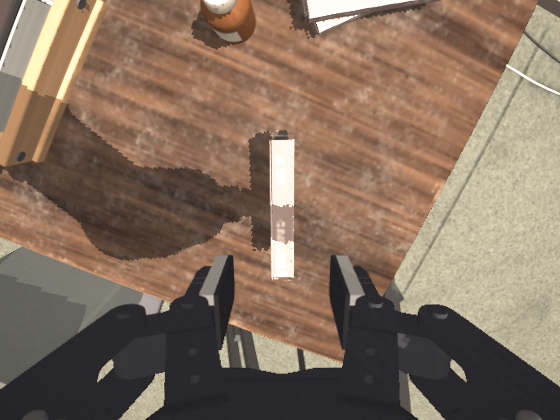

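Run:
```python
from h import *
import pickle
p,s=pickle.load(open("w6.pkl","rb"))
f=p["frame"].astype(int); m=(f.min(2)>110)&True
m[:130]=0;m[285:]=0;m[:,:262]=0;m[:,302:]=0
k=np.argwhere(m)[:,::-1]; print(k.min(0),k.max(0))
L=[];Rr=[]
for v in range(145,275,3):
    u=np.where(m[v])[0]
    if len(u)>12: L.append([u[0]-.5,v]);Rr.append([u[-1]+.5,v])
A=[]
for e in(L,Rr):
    Q=ray(p,e,69)[:,:2]; q=np.polyfit(Q[:,0],Q[:,1],1); r_=Q[:,1]-np.polyval(q,Q[:,0]); ok=abs(r_)<1.; q=np.polyfit(Q[ok,0],Q[ok,1],1); A.append(q)
    print(np.arctan(q[0]),ok.sum(),len(ok))
P=ray(p,[(270,138),(295,138),(271.5,278.5),(295,278.5)],69); print(P.round(1),P.mean(0))
th=np.arctan((A[0][0]+A[1][0])/2); d=np.array([np.cos(th),np.sin(th)]);n=np.array([-d[1],d[0]])
print(th, [n@[0,a[1]] for a in A], n@s["position"][:2], d@P.mean(0)[:2], d@s["position"][:2])
```

```text
[262 130] [301 284]
0.38972549213675484 25 44
0.37172970507884406 20 44
[[ 570.8 -307.8   69. ]
 [ 577.3 -323.4   69. ]
 [ 473.7 -348.3   69. ]
 [ 480.6 -364.9   69. ]] [ 525.60565045 -336.11055034   69.        ]
0.3807600059702176 [np.float64(-502.78276843271885), np.float64(-510.6659602602394)] -505.97861047654044 363.05559895000226 363.8770300458362
```

```bash
python3 mv.py 525.6 -335.6 68.5 -1.174
```

```text
t 11.3667 pos [ 525.9 -333.8  188.8] F [0.15 1.64 0.23] w 42.2
xyz cm [ 0.161  0.084 12.027] rot [ 0.0012  0.0008 -0.0023]
```

Call:
apply_moves(
  steps=[
    {"hand": 0.5, "xyz": [0.16, 0.08, 4.0], "delta_rot": [0, 0, -0.002]},
    {"hand": 0.5, "xyz": [0.16, 0.08, 8.0], "delta_rot": [0, 0, -0.002]},
    {"hand": 0.5, "xyz": [0.16, 0.08, 11.0], "delta_rot": [0, 0, -0.002]},
    {"hand": 0.5, "xyz": [0.16, 0.08, 12.0], "delta_rot": [0, 0, -0.002]},
    {"hand": 0.5, "xyz": [0.16, 0.08, 12.0], "delta_rot": [0, 0, -0.002]},
    {"hand": 0.5, "xyz": [0.16, 0.08, 12.0], "delta_rot": [0, 0, -0.002]},
  ],
)

```text
clock: 11.87
position: [526.8, -335.5, 70.7]
ee_rot: [0.833, -0.553, 0.001, 0.0]
contact_force: [0.8, -0.2, 2.1]
gripper_width: 42.4
```

```bash
python3 st.py wrist w7;python3 mv.py 525.6 -335.6 68.5 -1.174
```

```text
t 11.87 rack xy 15.45 -280.25 z 70.68 Fx,Fy rack 0.87 -0.1 Fz 2.05 jaw -1.1725 w 42.4 vel 0.0334
t 11.9167 pos [ 527.4 -335.9   71.8] F [ 1.14 -0.42  1.38] w 42.6
xyz cm [-0.102  0.156  0.329] rot [-0.0024 -0.0032  0.0012]
```

View pics/w7.png

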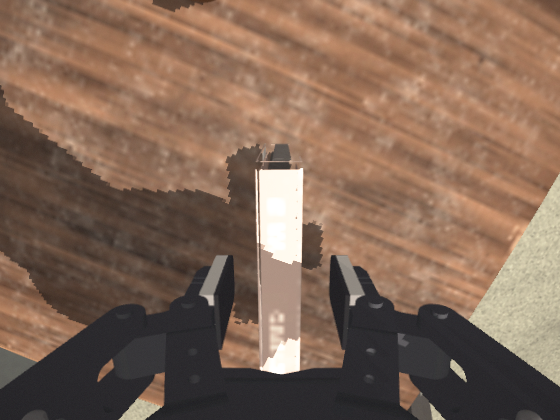

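Call:
apply_moves(
  steps=[
    {"hand": 0, "xyz": [0, 0, 0], "delta_rot": [0, 0, 0]},
    {"hand": 0, "xyz": [0, 0, 0], "delta_rot": [0, 0, 0]},
    {"hand": 0, "xyz": [0, 0, 0], "delta_rot": [0, 0, 0]},
    {"hand": 0, "xyz": [0, 0, 0], "delta_rot": [0, 0, 0]},
    {"hand": 0, "xyz": [0, 0, 0], "delta_rot": [0, 0, 0]},
    {"hand": 0, "xyz": [0, 0, 0], "delta_rot": [0, 0, 0]},
    {"hand": 0, "xyz": [0, 0, 0], "delta_rot": [0, 0, 0]},
  ],
)

```text
clock: 12.5
position: [526.9, -336.1, 71.9]
ee_rot: [0.833, -0.554, 0.002, -0.0]
contact_force: [-1.7, 1.7, 6.9]
gripper_width: 15.1
```

```bash
python3 st.py
```

```text
t 12.5 rack xy 15.67 -280.82 z 71.91 Fx,Fy rack -1.98 1.48 Fz 6.93 jaw -1.174 w 15.1 vel 0.0012
```

Call:
apply_moves(
  steps=[
    {"hand": 0, "xyz": [0, 0, -2.0], "delta_rot": [0, 0, 0]},
    {"hand": 0, "xyz": [0, 0, -5.0], "delta_rot": [0, 0, 0]},
    {"hand": 0, "xyz": [0, 0, -9.0], "delta_rot": [0, 0, 0]},
    {"hand": 0, "xyz": [0, 0, -13.0], "delta_rot": [0, 0, 0]},
    {"hand": 0, "xyz": [0, 0, -14.0], "delta_rot": [0, 0, 0]},
    {"hand": 0, "xyz": [0, 0, -14.0], "delta_rot": [0, 0, 0]},
  ],
)

```text
clock: 13.0
position: [527.5, -336.8, 215.0]
ee_rot: [0.832, -0.554, 0.005, -0.001]
contact_force: [0.0, -0.0, -1.2]
gripper_width: 15.7
```

```bash
python3 st.py wrist w8; python3 mv.py 552.1 -60.6 212 -1.7188
```

```text
t 13.0 rack xy 16.35 -281.35 z 214.96 Fx,Fy rack 0.01 -0.04 Fz -1.22 jaw -1.1744 w 15.7 vel 0.0858
t 13.05 pos [ 526.2 -336.   211.8] F [-0.33  0.71 -1.77] w 15.4
xyz cm [-24.408 -13.009  -0.042] rot [-0.0046 -0.0018  0.5439]
```

View pics/w8.png

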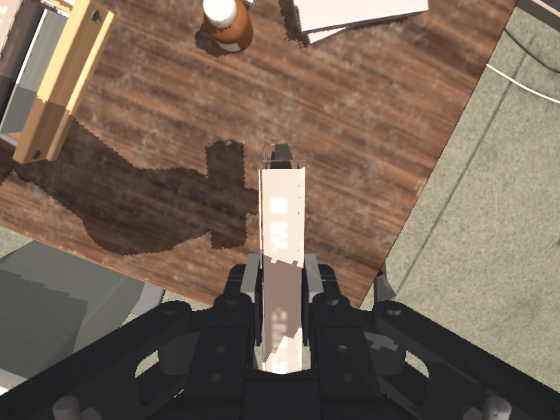

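Call:
apply_moves(
  steps=[
    {"hand": 0, "xyz": [-2.0, -1.07, 0], "delta_rot": [-0.001, 0, 0.07]},
    {"hand": 0, "xyz": [-5.0, -2.66, 0], "delta_rot": [-0.002, 0, 0.14]},
    {"hand": 0, "xyz": [-8.0, -4.26, 0], "delta_rot": [-0.003, -0.001, 0.22]},
    {"hand": 0, "xyz": [-11.0, -5.86, 0], "delta_rot": [-0.004, -0.001, 0.3]},
    {"hand": 0, "xyz": [-14.0, -7.46, 0], "delta_rot": [-0.004, -0.001, 0.38]},
    {"hand": 0, "xyz": [-17.0, -9.06, 0], "delta_rot": [-0.004, -0.001, 0.46]},
    {"hand": 0, "xyz": [-20.0, -10.66, 0], "delta_rot": [-0.004, -0.001, 0.52]},
    {"hand": 0, "xyz": [-22.5, -12.0, 0], "delta_rot": [-0.004, -0.001, 0.544]},
    {"hand": 0, "xyz": [-24.0, -12.8, 0], "delta_rot": [-0.004, -0.001, 0.544]},
    {"hand": 0, "xyz": [-24.4, -13.0, 0], "delta_rot": [-0.004, -0.001, 0.544]},
    {"hand": 0, "xyz": [-24.4, -13.0, 0], "delta_rot": [-0.004, -0.001, 0.544]},
    {"hand": 0, "xyz": [-24.4, -13.0, 0], "delta_rot": [-0.004, -0.001, 0.544]},
  ],
)

```text
clock: 14.05
position: [550.7, -60.8, 208.4]
ee_rot: [-0.653, 0.757, 0.002, -0.002]
contact_force: [0.6, -0.2, -1.3]
gripper_width: 15.3
```

```bash
python3 st.py wrist w9; python3 mv.py 552.1 -60.6 212 -1.7188; python3 -c "
from bench import telemetry; print(telemetry.read_state()['ee_rot'])"
```

```text
t 14.05 rack xy -0.55 -4.98 z 208.36 Fx,Fy rack 0.61 -0.16 Fz -1.27 jaw -1.7186 w 15.3 vel 0.021
t 14.1 pos [550.8 -61.3 208.6] F [-0.19 -1.15 -1.07] w 15.6
xyz cm [-0.086 -0.112 -0.339] rot [ 0.0059 -0.0006 -0.0007]
[-0.65263296  0.75766844  0.00202547 -0.00215626]
```

View pics/w9.png

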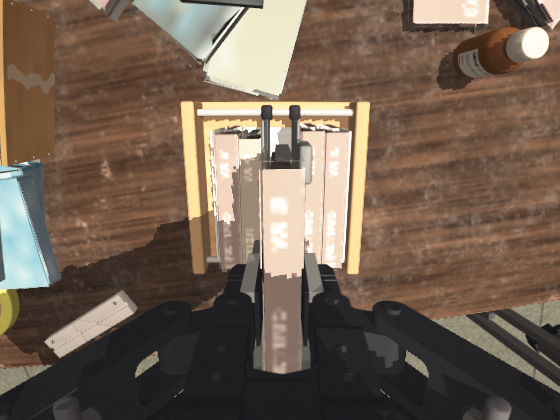

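Call:
apply_moves(
  steps=[
    {"hand": 0, "xyz": [-0.08, -0.11, 1.5], "delta_rot": [0.004, 0, 0]},
    {"hand": 0, "xyz": [-0.08, -0.11, 3.0], "delta_rot": [0.004, 0, 0]},
    {"hand": 0, "xyz": [-0.08, -0.11, 4.3], "delta_rot": [0.004, 0, 0]},
    {"hand": 0, "xyz": [-0.08, -0.11, 5.0], "delta_rot": [0.004, 0, 0]},
    {"hand": 0, "xyz": [-0.08, -0.11, 5.0], "delta_rot": [0.004, 0, 0]},
    {"hand": 0, "xyz": [-0.08, -0.11, 5.0], "delta_rot": [0.004, 0, 0]},
    {"hand": 0, "xyz": [-0.08, -0.11, 5.0], "delta_rot": [0.004, 0, 0]},
  ],
)

```text
clock: 14.68
position: [553.0, -60.3, 160.3]
ee_rot: [-0.653, 0.758, -0.001, 0.0]
contact_force: [0.5, 0.8, -0.4]
gripper_width: 15.2
```

```bash
python3 st.py wrist w10; python3 mv.py 552.1 -60.6 158 -1.7188
```

```text
t 14.68 rack xy 1.6 -4.12 z 160.29 Fx,Fy rack 0.35 0.84 Fz -0.43 jaw -1.7191 w 15.2 vel 0.0077
t 14.7333 pos [553.  -60.2 160.4] F [ 0.05 -0.65 -0.88] w 15.5
xyz cm [0.058 0.082 0.243] rot [-0.0017  0.0002 -0.0001]
```

View pics/w10.png

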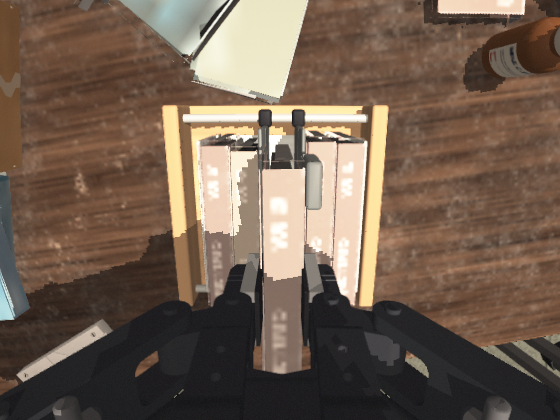

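Call:
apply_moves(
  steps=[
    {"hand": 0, "xyz": [0.04, 0.05, 0.3], "delta_rot": [-0.001, 0, 0]},
    {"hand": 0, "xyz": [0.04, 0.05, 0.7], "delta_rot": [-0.001, 0, 0]},
    {"hand": 0, "xyz": [0.04, 0.05, 1.1], "delta_rot": [-0.001, 0, 0]},
    {"hand": 0, "xyz": [0.04, 0.05, 1.5], "delta_rot": [-0.001, 0, 0]},
    {"hand": 0, "xyz": [0.04, 0.05, 1.5], "delta_rot": [-0.001, 0, 0]},
    {"hand": 0, "xyz": [0.04, 0.05, 1.5], "delta_rot": [-0.001, 0, 0]},
  ],
)

```text
clock: 15.23
position: [551.6, -60.2, 144.1]
ee_rot: [-0.653, 0.757, 0.001, -0.001]
contact_force: [-0.2, -0.1, -0.8]
gripper_width: 15.4
```

```bash
python3 st.py wrist w11
```

```text
t 15.23 rack xy 0.24 -4.18 z 144.05 Fx,Fy rack -0.18 -0.08 Fz -0.79 jaw -1.7185 w 15.4 vel 0.0103
```

View pics/w11.png

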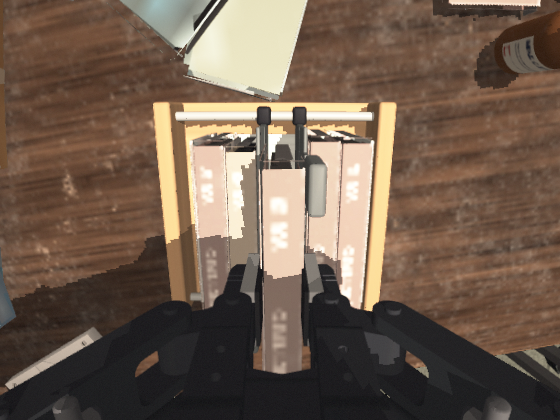

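Call:
apply_moves(
  steps=[
    {"hand": 0, "xyz": [0.02, 0, 0.3], "delta_rot": [0, 0, 0]},
    {"hand": 0, "xyz": [0.02, 0, 0.6], "delta_rot": [0, 0, 0]},
    {"hand": 0, "xyz": [0.02, 0, 0.9], "delta_rot": [0, 0, 0]},
    {"hand": 0, "xyz": [0.02, 0, 0.9], "delta_rot": [0, 0, 0]},
  ],
)

```text
clock: 15.62
position: [551.3, -60.5, 134.7]
ee_rot: [-0.653, 0.757, 0.001, -0.001]
contact_force: [0.6, 0.1, -0.6]
gripper_width: 15.7
```

```bash
python3 st.py
```

```text
t 15.62 rack xy 0.0 -4.56 z 134.74 Fx,Fy rack 0.56 0.18 Fz -0.56 jaw -1.7188 w 15.7 vel 0.0383
```

Call:
apply_moves(
  steps=[
    {"hand": 0, "xyz": [0, 0, 0.2], "delta_rot": [0, 0, 0]},
    {"hand": 0, "xyz": [0, 0, 0.4], "delta_rot": [0, 0, 0]},
    {"hand": 0, "xyz": [0, 0, 0.6], "delta_rot": [0, 0, 0]},
    {"hand": 0, "xyz": [0, 0, 0.6], "delta_rot": [0, 0, 0]},
  ],
)

```text
clock: 15.95
position: [551.7, -60.9, 129.4]
ee_rot: [-0.653, 0.757, 0.0, -0.001]
contact_force: [0.4, -3.8, 0.6]
gripper_width: 15.8
```

```bash
python3 st.py
```

```text
t 15.95 rack xy 0.43 -4.94 z 129.39 Fx,Fy rack 0.99 -3.72 Fz 0.55 jaw -1.7185 w 15.8 vel 0.0343
```

Call:
apply_moves(
  steps=[
    {"hand": 0, "xyz": [0, 0, 0.2], "delta_rot": [0, 0, 0]},
    {"hand": 0, "xyz": [0, 0, 0.4], "delta_rot": [0, 0, 0]},
    {"hand": 0, "xyz": [0, 0, 0.6], "delta_rot": [0, 0, 0]},
    {"hand": 0, "xyz": [0, 0, 0.6], "delta_rot": [0, 0, 0]},
  ],
)

```text
clock: 16.28
position: [551.8, -60.8, 123.3]
ee_rot: [-0.653, 0.757, 0.0, -0.001]
contact_force: [0.2, -5.4, 0.5]
gripper_width: 15.6
```

```bash
python3 st.py
```

```text
t 16.28 rack xy 0.45 -4.77 z 123.28 Fx,Fy rack 0.96 -5.32 Fz 0.55 jaw -1.7186 w 15.6 vel 0.0095
```

Call:
apply_moves(
  steps=[
    {"hand": 0, "xyz": [0, 0, 0.2], "delta_rot": [0, 0, 0]},
    {"hand": 0, "xyz": [0, 0, 0.4], "delta_rot": [0, 0, 0]},
    {"hand": 0, "xyz": [0, 0, 0.6], "delta_rot": [0, 0, 0]},
    {"hand": 0, "xyz": [0, 0, 0.6], "delta_rot": [0, 0, 0]},
  ],
)

```text
clock: 16.62
position: [551.5, -60.9, 117.0]
ee_rot: [-0.653, 0.757, 0.0, -0.001]
contact_force: [1.0, -5.8, 0.6]
gripper_width: 15.2
```

```bash
python3 st.py wrist w12
```

```text
t 16.62 rack xy 0.18 -4.95 z 117.01 Fx,Fy rack 1.85 -5.64 Fz 0.6 jaw -1.7187 w 15.2 vel 0.0151
```

View pics/w12.png

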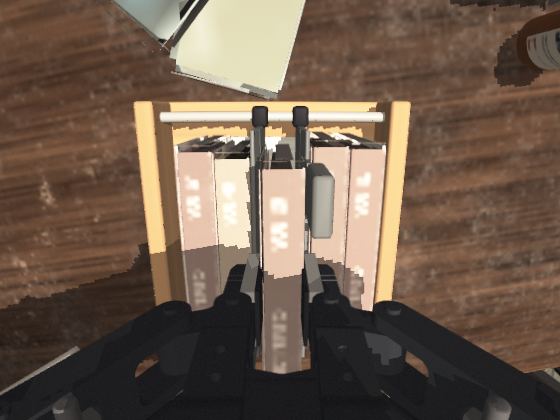

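Call:
apply_moves(
  steps=[
    {"hand": 0, "xyz": [0, 0, 0.25], "delta_rot": [0, 0, 0]},
    {"hand": 0, "xyz": [0, 0, 0.5], "delta_rot": [0, 0, 0]},
    {"hand": 0, "xyz": [0, 0, 0.75], "delta_rot": [0, 0, 0]},
    {"hand": 0, "xyz": [0, 0, 0.75], "delta_rot": [0, 0, 0]},
  ],
)

```text
clock: 17.0
position: [551.2, -60.9, 109.3]
ee_rot: [-0.653, 0.757, 0.001, -0.001]
contact_force: [-0.8, -5.9, -0.9]
gripper_width: 15.3
```

```bash
python3 st.py
```

```text
t 17.0 rack xy -0.06 -4.99 z 109.27 Fx,Fy rack 0.03 -5.99 Fz -0.95 jaw -1.7189 w 15.3 vel 0.0216
```

Call:
apply_moves(
  steps=[
    {"hand": 0, "xyz": [0.02, 0, 0], "delta_rot": [0, 0, 0]},
    {"hand": 0, "xyz": [0.04, 0, 0], "delta_rot": [0, 0, 0]},
    {"hand": 0, "xyz": [0.04, 0, 0], "delta_rot": [0, 0, 0]},
  ],
)

```text
clock: 17.25
position: [551.2, -61.2, 109.2]
ee_rot: [-0.653, 0.758, 0.001, -0.001]
contact_force: [-0.0, -4.1, -0.3]
gripper_width: 15.5
```

```bash
python3 st.py
```

```text
t 17.25 rack xy -0.04 -5.27 z 109.24 Fx,Fy rack 0.55 -4.06 Fz -0.29 jaw -1.719 w 15.5 vel 0.0139
```

Call:
apply_moves(
  steps=[
    {"hand": 0, "xyz": [0.02, 0, 0], "delta_rot": [0, 0, 0]},
    {"hand": 0, "xyz": [0.02, 0, 0], "delta_rot": [0, 0, 0]},
  ],
)

```text
clock: 17.42
position: [551.2, -61.3, 109.3]
ee_rot: [-0.653, 0.758, 0.001, -0.001]
contact_force: [0.2, -5.9, -1.3]
gripper_width: 15.4
```

```bash
python3 st.py
```

```text
t 17.42 rack xy -0.07 -5.35 z 109.26 Fx,Fy rack 1.02 -5.78 Fz -1.34 jaw -1.719 w 15.4 vel 0.002
```

Call:
apply_moves(
  steps=[
    {"hand": 0, "xyz": [0.03, 0, 0], "delta_rot": [0, 0, 0]},
    {"hand": 0, "xyz": [0.03, 0, 0], "delta_rot": [0, 0, 0]},
    {"hand": 0, "xyz": [0.03, 0, 0], "delta_rot": [0, 0, 0]},
  ],
)

```text
clock: 17.67
position: [551.1, -61.3, 109.3]
ee_rot: [-0.653, 0.757, 0.001, -0.001]
contact_force: [-0.5, -3.4, -3.4]
gripper_width: 15.6
```

```bash
python3 st.py
```

```text
t 17.67 rack xy -0.09 -5.39 z 109.3 Fx,Fy rack 0.03 -3.46 Fz -3.42 jaw -1.7189 w 15.6 vel 0.002
```

Call:
apply_moves(
  steps=[
    {"hand": 0.2, "xyz": [0, 0, 0], "delta_rot": [0, 0, 0]},
    {"hand": 0.25, "xyz": [0, 0, 0], "delta_rot": [0, 0, 0]},
    {"hand": 0.3, "xyz": [0, 0, 0], "delta_rot": [0, 0, 0]},
    {"hand": 0.4, "xyz": [0, 0, 0], "delta_rot": [0, 0, 0]},
    {"hand": 0.4, "xyz": [0, 0, 0], "delta_rot": [0, 0, 0]},
  ],
)

```text
clock: 18.08
position: [552.1, -60.8, 110.3]
ee_rot: [-0.653, 0.757, 0.0, 0.0]
contact_force: [-0.5, 0.4, -0.4]
gripper_width: 34.2
```

```bash
python3 st.py
```

```text
t 18.08 rack xy 0.75 -4.73 z 110.31 Fx,Fy rack -0.51 0.34 Fz -0.38 jaw -1.7182 w 34.2 vel 0.0039
```

Call:
apply_moves(
  steps=[
    {"hand": 0.4, "xyz": [0, 0, -2.0], "delta_rot": [0, 0, 0]},
    {"hand": 0.4, "xyz": [0, 0, -4.0], "delta_rot": [0, 0, 0]},
    {"hand": 0.0, "xyz": [0.04, 0, -4.5], "delta_rot": [0, 0, 0]},
    {"hand": 0.0, "xyz": [0.04, 0, -4.5], "delta_rot": [0, 0, 0]},
    {"hand": 0.0, "xyz": [0.04, 0, -4.5], "delta_rot": [0, 0, 0]},
    {"hand": 0.0, "xyz": [0.04, 0, -4.5], "delta_rot": [0, 0, 0]},
    {"hand": 0.0, "xyz": [0.04, 0, -4.5], "delta_rot": [0, 0, 0]},
  ],
)

```text
clock: 18.67
position: [550.9, -61.7, 153.8]
ee_rot: [-0.653, 0.757, 0.001, -0.001]
contact_force: [0.4, -1.0, 1.2]
gripper_width: 0.0
```

```bash
python3 st.py wrist w13
```

```text
t 18.67 rack xy -0.23 -5.79 z 153.82 Fx,Fy rack 0.49 -0.89 Fz 1.21 jaw -1.7188 w 0.0 vel 0.004
```

View pics/w13.png

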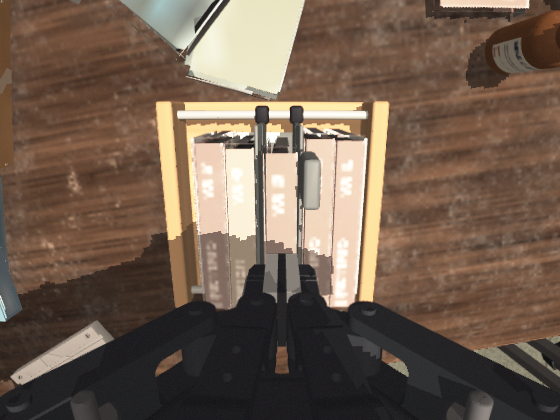

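Call:
apply_moves(
  steps=[
    {"hand": 0, "xyz": [0, 0, 0.8], "delta_rot": [0, 0, 0]},
    {"hand": 0, "xyz": [0, 0, 1.6], "delta_rot": [0, 0, 0]},
    {"hand": 0, "xyz": [0, 0, 2.2], "delta_rot": [0, 0, 0]},
    {"hand": 0, "xyz": [0, 0, 2.5], "delta_rot": [0, 0, 0]},
    {"hand": 0, "xyz": [0, 0, 2.5], "delta_rot": [0, 0, 0]},
  ],
)

```text
clock: 19.13
position: [551.1, -61.8, 128.8]
ee_rot: [-0.653, 0.757, 0.001, -0.001]
contact_force: [-0.5, 0.4, 0.2]
gripper_width: -0.3
```

```bash
python3 st.py
```

```text
t 19.13 rack xy -0.08 -5.82 z 128.81 Fx,Fy rack -0.55 0.35 Fz 0.18 jaw -1.7186 w -0.3 vel 0.015
```

Call:
apply_moves(
  steps=[
    {"hand": 0, "xyz": [0, 0, 0.2], "delta_rot": [0, 0, 0]},
    {"hand": 0, "xyz": [0, 0, 0.4], "delta_rot": [0, 0, 0]},
    {"hand": 0, "xyz": [0, 0, 0.4], "delta_rot": [0, 0, 0]},
  ],
)

```text
clock: 19.38
position: [552.2, -61.7, 126.4]
ee_rot: [-0.653, 0.757, -0.0, 0.0]
contact_force: [0.7, -0.3, 0.7]
gripper_width: 0.2
```

```bash
python3 st.py
```

```text
t 19.38 rack xy 0.97 -5.59 z 126.42 Fx,Fy rack 0.7 -0.22 Fz 0.66 jaw -1.7183 w 0.2 vel 0.004
```

Call:
apply_moves(
  steps=[
    {"hand": 0, "xyz": [0, 0, 0.2], "delta_rot": [0, 0, 0]},
    {"hand": 0, "xyz": [0, 0, 0.4], "delta_rot": [0, 0, 0]},
    {"hand": 0, "xyz": [0, 0, 0.4], "delta_rot": [0, 0, 0]},
  ],
)

```text
clock: 19.63
position: [552.0, -61.7, 122.2]
ee_rot: [-0.653, 0.757, 0.0, 0.0]
contact_force: [0.3, -0.1, 3.0]
gripper_width: -0.2
```

```bash
python3 st.py
```

```text
t 19.63 rack xy 0.79 -5.61 z 122.16 Fx,Fy rack 0.29 -0.03 Fz 3.05 jaw -1.7185 w -0.2 vel 0.0044
```

Call:
apply_moves(
  steps=[
    {"hand": 0, "xyz": [0, 0, 0.15], "delta_rot": [0, 0, 0]},
    {"hand": 0, "xyz": [0, 0, 0.3], "delta_rot": [0, 0, 0]},
    {"hand": 0, "xyz": [0, 0, 0.3], "delta_rot": [0, 0, 0]},
  ],
)

```text
clock: 19.88
position: [551.8, -61.6, 118.8]
ee_rot: [-0.653, 0.757, 0.0, -0.0]
contact_force: [0.4, -0.9, 2.2]
gripper_width: 0.0
```

```bash
python3 st.py wrist w14
```

```text
t 19.88 rack xy 0.61 -5.61 z 118.84 Fx,Fy rack 0.55 -0.78 Fz 2.18 jaw -1.7186 w 0.0 vel 0.0034
```

View pics/w14.png

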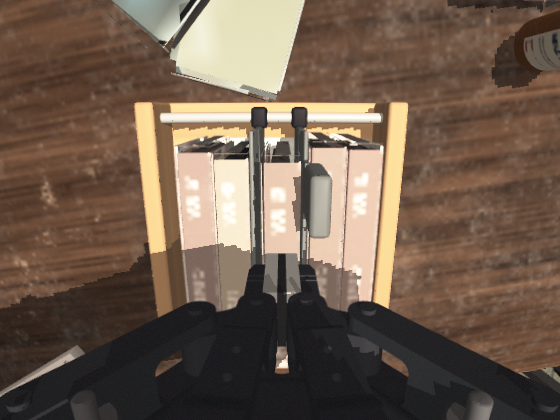

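Call:
apply_moves(
  steps=[
    {"hand": 0, "xyz": [0, 0, 0.2], "delta_rot": [0, 0, 0]},
    {"hand": 0, "xyz": [0, 0, 0.4], "delta_rot": [0, 0, 0]},
    {"hand": 0, "xyz": [0, 0, 0.4], "delta_rot": [0, 0, 0]},
  ],
)

```text
clock: 20.18
position: [551.6, -61.6, 114.6]
ee_rot: [-0.653, 0.757, 0.0, -0.0]
contact_force: [0.2, -0.6, 2.1]
gripper_width: 0.2
```

```bash
python3 st.py
```

```text
t 20.18 rack xy 0.38 -5.63 z 114.56 Fx,Fy rack 0.28 -0.58 Fz 2.11 jaw -1.7187 w 0.2 vel 0.002
```

Call:
apply_moves(
  steps=[
    {"hand": 0, "xyz": [0, 0, 0.2], "delta_rot": [0, 0, 0]},
    {"hand": 0, "xyz": [0, 0, 0.4], "delta_rot": [0, 0, 0]},
    {"hand": 0, "xyz": [0, 0, 0.5], "delta_rot": [0, 0, 0]},
    {"hand": 0, "xyz": [0, 0, 0.5], "delta_rot": [0, 0, 0]},
  ],
)

```text
clock: 20.52
position: [551.5, -61.6, 109.6]
ee_rot: [-0.653, 0.757, 0.001, -0.001]
contact_force: [0.6, -0.6, 2.4]
gripper_width: 0.0
```

```bash
python3 st.py
```

```text
t 20.52 rack xy 0.29 -5.65 z 109.6 Fx,Fy rack 0.65 -0.49 Fz 2.38 jaw -1.7187 w 0.0 vel 0.0008
```

Tip now about 4.6 mm above the expected home level; going on in small steps.

Call:
apply_moves(
  steps=[
    {"hand": 0, "xyz": [0, 0, 0.1], "delta_rot": [0, 0, 0]},
    {"hand": 0, "xyz": [0, 0, 0.2], "delta_rot": [0, 0, 0]},
    {"hand": 0, "xyz": [0, 0, 0.2], "delta_rot": [0, 0, 0]},
  ],
)

```text
clock: 20.77
position: [551.5, -61.6, 107.8]
ee_rot: [-0.653, 0.757, 0.0, -0.0]
contact_force: [-0.1, -1.0, 2.7]
gripper_width: -0.0
```

```bash
python3 st.py
```

```text
t 20.77 rack xy 0.36 -5.63 z 107.81 Fx,Fy rack 0.06 -1.02 Fz 2.65 jaw -1.7186 w -0.0 vel 0.0017
```

Call:
apply_moves(
  steps=[
    {"hand": 0, "xyz": [0, 0, 0.05], "delta_rot": [0, 0, 0]},
    {"hand": 0, "xyz": [0, 0, 0.1], "delta_rot": [0, 0, 0]},
    {"hand": 0, "xyz": [0, 0, 0.1], "delta_rot": [0, 0, 0]},
  ],
)

```text
clock: 21.02
position: [551.6, -61.6, 107.0]
ee_rot: [-0.653, 0.757, 0.0, -0.0]
contact_force: [-0.1, -0.6, 4.5]
gripper_width: 0.1
```

```bash
python3 st.py
```

```text
t 21.02 rack xy 0.4 -5.65 z 106.97 Fx,Fy rack -0.03 -0.64 Fz 4.53 jaw -1.7186 w 0.1 vel 0.0016
```

Call:
apply_moves(
  steps=[
    {"hand": 0, "xyz": [0, 0, 0.05], "delta_rot": [0, 0, 0]},
    {"hand": 0, "xyz": [0, 0, 0.07], "delta_rot": [0, 0, 0]},
    {"hand": 0, "xyz": [0, 0, 0.07], "delta_rot": [0, 0, 0]},
  ],
)

```text
clock: 21.27
position: [551.6, -61.7, 106.3]
ee_rot: [-0.653, 0.757, 0.0, -0.0]
contact_force: [-0.3, -0.9, 4.9]
gripper_width: 0.0
```

```bash
python3 st.py
```

```text
t 21.27 rack xy 0.41 -5.66 z 106.31 Fx,Fy rack -0.21 -0.93 Fz 4.87 jaw -1.7186 w 0.0 vel 0.0016
```

Call:
apply_moves(
  steps=[
    {"hand": 0, "xyz": [0, 0, 0.05], "delta_rot": [0, 0, 0]},
    {"hand": 0, "xyz": [0, 0, 0.07], "delta_rot": [0, 0, 0]},
    {"hand": 0, "xyz": [0, 0, 0.07], "delta_rot": [0, 0, 0]},
  ],
)

```text
clock: 21.52
position: [551.6, -61.7, 105.5]
ee_rot: [-0.653, 0.757, 0.0, -0.0]
contact_force: [0.1, -0.2, 3.4]
gripper_width: -0.0
```

```bash
python3 st.py
```

```text
t 21.52 rack xy 0.41 -5.66 z 105.54 Fx,Fy rack 0.15 -0.18 Fz 3.42 jaw -1.7186 w -0.0 vel 0.0014
```

Call:
apply_moves(
  steps=[
    {"hand": 0, "xyz": [0, 0, 0.03], "delta_rot": [0, 0, 0]},
    {"hand": 0, "xyz": [0, 0, 0.06], "delta_rot": [0, 0, 0]},
    {"hand": 0, "xyz": [0, 0, 0.06], "delta_rot": [0, 0, 0]},
  ],
)

```text
clock: 21.77
position: [551.6, -61.6, 105.1]
ee_rot: [-0.653, 0.757, 0.0, -0.0]
contact_force: [-0.7, -0.2, 5.3]
gripper_width: -0.1
```

```bash
python3 st.py
```

```text
t 21.77 rack xy 0.4 -5.65 z 105.11 Fx,Fy rack -0.69 -0.32 Fz 5.26 jaw -1.7186 w -0.1 vel 0.0019
```

Call:
apply_moves(
  steps=[
    {"hand": 0, "xyz": [0, 0, 0.03], "delta_rot": [0, 0, 0]},
    {"hand": 0, "xyz": [0, 0, 0.05], "delta_rot": [0, 0, 0]},
    {"hand": 0, "xyz": [0, 0, 0.05], "delta_rot": [0, 0, 0]},
  ],
)

```text
clock: 22.02
position: [551.6, -61.7, 105.1]
ee_rot: [-0.653, 0.757, 0.0, -0.0]
contact_force: [-1.7, 0.5, 8.4]
gripper_width: 0.1
```

```bash
python3 st.py
```

```text
t 22.02 rack xy 0.4 -5.66 z 105.12 Fx,Fy rack -1.71 0.26 Fz 8.38 jaw -1.7184 w 0.1 vel 0.0012
```

Call:
apply_moves(
  steps=[
    {"hand": 0, "xyz": [0, 0, -2.0], "delta_rot": [0, 0, 0]},
    {"hand": 0, "xyz": [0, 0, -5.0], "delta_rot": [0, 0, 0]},
    {"hand": 0, "xyz": [0, 3.0, -8.0], "delta_rot": [0, 0, 0]},
    {"hand": 0, "xyz": [0, 6.0, -11.0], "delta_rot": [0, 0, 0]},
    {"hand": 0, "xyz": [0, 9.0, -12.0], "delta_rot": [0, 0, 0]},
    {"hand": 0, "xyz": [0, 9.0, -12.0], "delta_rot": [0, 0, 0]},
    {"hand": 0, "xyz": [0, 9.0, -12.0], "delta_rot": [0, 0, 0]},
  ],
)

```text
clock: 22.6
position: [461.2, -48.2, 224.9]
ee_rot: [-0.653, 0.757, 0.001, 0.0]
contact_force: [0.0, 0.2, 0.0]
gripper_width: -0.2
```

```bash
python3 st.py wrist w15
python3 - <<'E'
from h import *
import pickle
from bench import get_image,nets
p,s=pickle.load(open("w15.pkl","rb"))
cv2.imwrite("pics/w15z.png",cv2.resize(p["frame"][0:220,170:400],None,fx=3,fy=2.7,interpolation=cv2.INTER_CUBIC))
q=get_image("scene"); b=get_image("side")
cv2.imwrite("pics/s2.png",np.hstack([cv2.resize(q["frame"][180:370,180:340],None,fx=2.4,fy=2.4,interpolation=cv2.INTER_CUBIC),cv2.resize(b["frame"][170:360,210:370],None,fx=2.4,fy=2.4,interpolation=cv2.INTER_CUBIC)]))
for n,i in (("q",q),("b",b)):
  for l in ("loose_case_center","left_divider_mid","right_divider_mid","rack_mid"):
    print(n,l,[(x["xyz"],round(x["confidence"],2)) for x in nets.pinpoint(i,l)[:2]])
E
```

```text
t 22.6 rack xy -90.94 -5.38 z 224.93 Fx,Fy rack -0.03 0.24 Fz 0.01 jaw -1.7182 w -0.2 vel 0.0607
q loose_case_center [([547.5, -62.2, 48.5], 0.53)]
q left_divider_mid [([555.6, -49.2, 46.9], 0.78)]
q right_divider_mid [([550.3, -71.6, 44.0], 0.62)]
q rack_mid []
b loose_case_center [([549.1, -64.3, 46.1], 0.67)]
b left_divider_mid [([552.2, -46.5, 49.1], 0.53)]
b right_divider_mid [([548.1, -75.6, 41.9], 0.54)]
b rack_mid []
```

View pics/w15z.png

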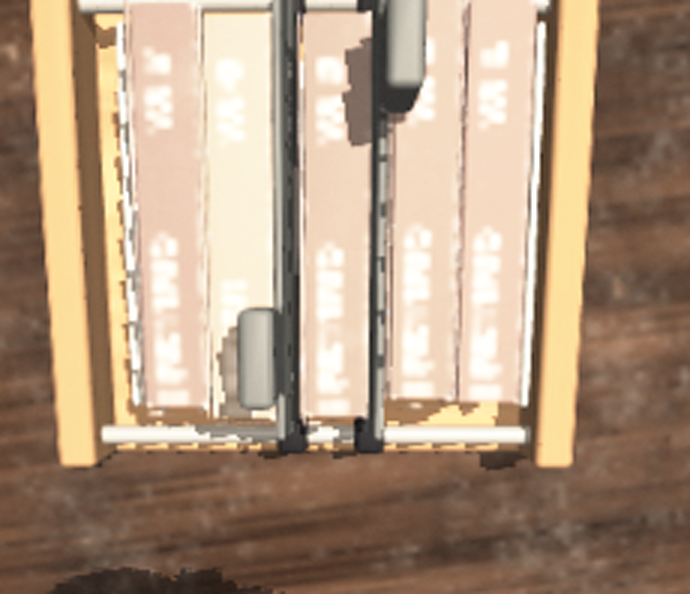

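View pics/s2.png

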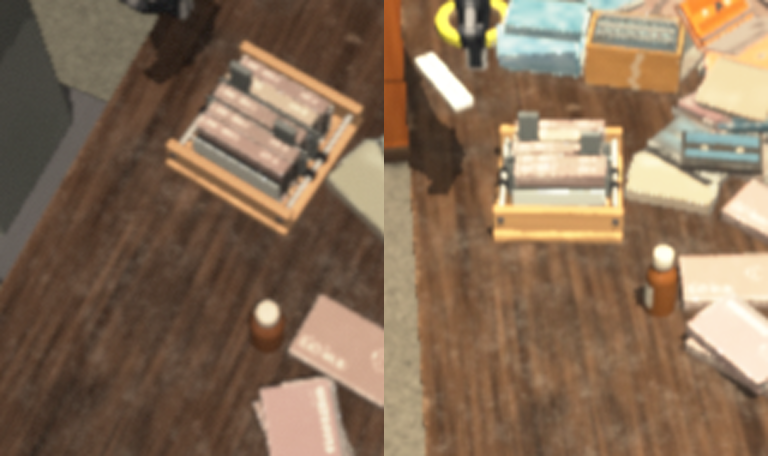

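```bash
python3 -c "
from bench import workorder; print(workorder.job_done())"
```

```text
the job is handed in; nothing more can be done
None
```

The loose case is filed between the two dividers and standing on the rack floor, and I handed the job in after about 22.8 s of the 64 s allowed. The hand-in reports no verdict.

- **Dividers:** I slid the left one, then the right, until each resisted, with at most about 6.4 N measured at the tool. The felt stops put the middle between the pads about 4 mm to the right of the rack's middle. A wrist picture showed 27.2 mm between the inner cases, which is the fully packed value.
- **Case:** I gripped it, carried it over, lowered it past the spring with up to about 6 N sideways, and released it. I then pressed it down with the shut fingers. It stopped firmly at 8.4 N with its top 69 mm above the floor, level with its neighbours.
- **Last checks:**
  - The wrist picture shows the case level and in line between the dividers, which are still apart.
  - The networks put its centre at z = 48.5 and 46.1 mm, against the expected 48.5 mm.
  - The arm was clear with no force on it, and the bottle and bar look unmoved. The roll is partly hidden behind the gripper.
- **Disagreements:**
  - My first guess of the finger thickness put the right divider's stop about 3 mm further out than I felt it. The 27.2 mm measurement settled that in favour of the felt stop.
  - The networks gave divider spacings of about 23 and 29 mm in the two views, too rough to be a useful check.

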